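# Dock the desk fan and set its speed

### The job

Put the desk fan back into its charging base. First clear the rubber stamp off the base into the metal tray; then slide the fan in through the mouth, its front grille facing out of the mouth, until the sprung catch clicks shut behind its foot; only then turn the speed dial to speed 3 (three clicks clockwise from off) and let go. Keep the fan upright and leave the pen cup, tumbler and stapler standing where they are.

Things in the scene. Friction and masses are not known exactly. Their poses are not given: they have to be found in the camera images.
- fan: White desk fan, loose, 0.3 kg, upright. Origin: centre of the foot's underside, z up. Foot 60 (x) x 46 (y) x 12 mm; stem 20 mm thick; head a flat round drum 100 mm across and 44 mm thick (along x), centre 115 mm and top 165 mm above the origin; can be pinched across the 44 mm from above. Front (open grille) faces its -x, the closed back +x.
- fan_front (a point): Centre of the fan's front grille: 22 mm along the fan's -x from its axis, 115 mm up.
- dock: Grey charging base fixed to the desk: plate 6 mm thick, 90 mm wide (y), from x = -155 to +140 mm. Origin on the desk under the spot where the fan's origin ends up; z up. The fan goes in along +x and ends with its axes along the base's (front to the mouth, -x), origin at x -5 to +4, y within 2, z 6 mm. Box carrying the dial: 76 x 80 mm, top at 32 mm, centred at x = +104.
- apron (a point): Centre of the bare apron before the mouth, on the plate's top (6 mm up), at x = -120, y = 0 in the base's frame. The foot can be set down here and slid to +x. Axes as the base's. Apron: x from -155 to -88 mm.
- mouth (a point): Channel mouth, at floor height (6 mm), at x = -75, y = 0 in the base's frame. Channel 50 mm wide from here to a stop wall at x = +34, flared outwards from x = -88. Rails to 26 mm high; their lips at 21 to 26 mm overhang the channel 6 mm each side, so the foot can only slide in from here, not drop in.
- catch (a joint): Sprung steel pawl on the channel's -y side: arm hinged at x = -68, slanting in to a tip at about x = -33, y = -15 mm (base's frame). Angle, rad: 0 = shut (sprung into the channel); the passing foot pushes it to about 0.3 with 2 to 6 N; it clicks back to 0 once the foot's rear has passed the tip, in the last 4 mm or so before the stop, and blocks the way back.
- dial (a joint): Speed dial angle, rad, growing clockwise seen from above. Five click positions 0.419 (24 deg) apart: 0 = off, 0.419, 0.838, 1.257, 1.676 = speeds 1, 2, 3, 4. Stops at both ends. Snaps to the nearest position when let go; about 0.1 N m to turn. Starts anywhere from off to speed 2.
- dial_grip (a point): On the dial's axis, 54 mm above the desk. Black disc 44 mm across, top at 41 mm, with a bar grip 40 x 12 mm from 41 to 67 mm above the desk. The bar lies along this frame's x; +x end has the white pointer. Pointer from the base's +x: off +48 deg (anticlockwise), speed 2 0, speed 3 -24. Marks round it: small black dot = off, white dots of growing size = 1 to 4.
- stamp: Wooden rubber stamp, 80 g, loose, standing on the base's apron, in the fan's way. Origin: centre of its underside. Block 50 (x) x 24 (y) x 18 mm; round handle on the axis, 24 mm in diameter from 42 to 68 mm above the origin, top at 75 mm.
- tray: Dark metal open tray fixed on the desk, 120 (x) x 180 (y) x 35 mm outside, wall and floor 4 to 5 mm. Origin: centre of the underside.
- pencup: Dark pen cup with pens, loose: 68 mm in diameter, cup 95 mm, pens to 140 mm. Origin: centre of the underside. Leave alone.
- tumbler: White tumbler with black lid, loose: 76 mm in diameter, 140 mm tall. Origin: centre of the underside. Leave alone.
- stapler: Black stapler, loose, 130 (x) x 34 (y) x about 55 mm. Origin: centre of the underside. Leave alone.

How it is judged:
By the outcome, as a careful person would: the job done as asked, in the order asked, and still so for the second after the job is handed in, with the robot touching nothing.
It also fails if it takes over 72 s, if anything falls off the work surface, if the arm or the gripper's body presses on something with over 40 N, if the wrist force passes 120 N, or if a joint passes its speed limit or range.

### The arm

A 7-joint arm with a two-finger parallel gripper is mounted at the origin on the work surface. World frame = base frame: x ahead of the robot, y to its left, z up, the work surface at z = 0. Lengths are in m, angles in rad, forces in N, time in s.
With the tool pointing down it reaches from about 0.425 to 0.8 m from the base axis. Payload 8.3 kg.
Tool frame: the origin (TCP) lies on the centre line of the jaws, within the pads' length; the fingertips stand 17 mm ahead of it and the grasp point (between the pads) lies 2 mm behind it; x points along the fingers, z is the direction in which the jaws open and shut, and the axes are right-handed (so a half turn about x gives the same grasp; the last joint's range is limited). The gripper opens to 85 mm and grips with 20 to 120 N. Pads are 22 mm wide; open, the fingers measure 114 mm over their backs; the gripper's body (76 mm by 85 mm) begins 54 mm behind the grasp point. The pads swing forward as they close: fully open they stand 13 mm farther back than shut.
Start: joints at [1.128, 0.383, 0.016, 1.37, -0.006, 1.388, -0.046], TCP at [0.232, -0.58, 0.248] pointing down, gripper open.
Joint ranges: [-2.95, 2.95], [-0.25, 2.06], [-1.52, 1.56], [0.18, 2.33], [-1.44, 4.58], [0.02, 2.06], [-3.01, 3.01]. Speed limits (rad/s): [2.39, 2.39, 3.01, 3.01, 3.14, 3.14, 3.14].

### API

Orientations are given as a 3x3 rotation matrix whose columns are the frame's x, y, z axes.
In Python, from rig import robot gives the robot as it stands.
- The arm moves only by the tool step_arm, never from a script. Its argument "motion" is a list that holds one entry, the list of rows, each a list of 7 numbers: the turn, a rotation vector about the tool's x, y, z in rad, then the shift along the tool's x, y, z in cm, then the opening in per cent of the stroke, from 0 (shut) to 100 (fully open). In form: [[[ax, ay, az, dx, dy, dz, fingers], ...]]. A call has 1 to 8 rows; each row is the pose to reach, as a shift and turn from the pose measured when the call began, along the tool's axes at that moment; what a row does not reach only later rows make up. A row lasts 1/12 s, in which the tool goes at most 41.7 mm and 7.16 degrees, less where a joint would pass 70% of its speed; a pose out of reach is approached as far as the arm can. A call with a gripper value outside its range is refused whole. The fingers move at their own pace and stop on an object; "grip_force" is the grip in N (left out, the last holds). Time passes only in rows, so rows that repeat a pose let the fingers close. It gives the time, the measured TCP pose, the force and the opening at its end, in the units of the state.
- robot.state(): the state, without advancing time (a new reading comes with each control period).
- robot.snapshot(name): name is "scene" or "top" or "wrist"; returns a dict with "frame" (400x640x3 uint8, red, green, blue), "K" (3x3 intrinsics, pixels), "R" (3x3) and "t" (3): a world point X has camera coordinates R X + t. Camera axes: x right, y down, z forward; pixel columns grow to the right and rows downward; lengths in m; the calibration is good to about 2 mm. The wrist camera is an equidistant fisheye: a pixel r from the principal point sees the ray r / f radians off the axis. A picture is of the moment at which its call begins. There is no depth.
- robot.close_job(): hands the job in, once; it reports no verdict.
Trained networks look in a picture, given as the dict that the camera call returned (one of the last four; its "shot" number tells which), for a name from the list of things; names that differ only in an ending like _2 or _b are one class to them, and where a whole thing is asked for, a point or a joint stands for the part that bears it (a point fixed in the world has none). Each returns a list of dicts, best first, with "p" (0 to 1); they miss things now and then, are a little off and sometimes report something else, mostly with a low value. They report only what shows in the picture. A call takes as long as a camera call.
- robot.boxes_of(picture, thing): "point" ([x, y, z] in m, in world coordinates, good to about 4 mm: the middle of the surface that is visible of it).
The state is a dict: "time": time; "joints": joint angles; "joint_vel": joint speeds; "joint_torque": joint torques, N m; "eef_pos": TCP position; "tool_rot": TCP orientation; "wrist_force": force on the tool from outside, world axes, zero at the start; "wrist_torque": the same for the moment, N m; "finger_gap": finger opening in m.
Only numpy, scipy, OpenCV 4.12 (cv2) and the standard library are available. Lean on these libraries where they do the work, as an engineer would, in place of code of your own. Each camera call takes 0.05 s, during which the arm holds its last target.

## Working session

There is one attempt and no reset: what is moved stays moved. The work goes in short steps, Python scripts to look and compute and a tool call to move; the robot and the scene stay as the last step left them, time stands still between calls to the robot, and variables do not carry over. Pictures are saved under pics/ and viewed, and the job is handed in when it is done.

Besides the shell and the picture viewer there is one more tool, called after "Request:" as a command line: name --argument value ..., lists and objects as JSON in quotes. step_arm: Moves the arm, as the interface text tells. Its arguments: {"type":"object","properties":{"motion":{"type":"array","items":{"type":"array","items":{"type":"array","items":{"type":"number"}}}},"grip_force":{"type":"number"}},"required":["motion"]}

```bash
mkdir -p pics; ls; python3 - <<'E'
from rig import robot
import cv2
s=robot.state();print({k:(v if not hasattr(v,'tolist') else [round(float(x),3) for x in __import__('numpy').ravel(v)]) for k,v in s.items()})
for n in ["scene","top","wrist"]:
    p=robot.snapshot(n)
    cv2.imwrite(f"pics/a_{n}.png",p["frame"][:,:,::-1])
    print(n,p["K"],p["R"],p["t"],p["shot"])
    for th in (["fan","dock","stamp","tray","pencup","tumbler","stapler","dial"] if n!="wrist" else []):
        print(th,[(round(d["p"],2),[round(float(x),3) for x in d["point"]]) for d in robot.boxes_of(p,th)[:2]])
E
```

```text
pics
{'time': 0.0, 'joints': [1.128, 0.384, 0.016, 1.371, -0.006, 1.388, -0.046], 'joint_vel': [0.001, -0.001, -0.0, 0.001, 0.001, -0.0, 0.0], 'joint_torque': [-0.0, -62.761, 0.844, -37.183, 0.016, 0.014, 0.0], 'eef_pos': [0.232, -0.58, 0.247], 'tool_rot': [-0.001, 0.929, 0.371, 0.002, 0.371, -0.929, -1.0, -0.0, -0.002], 'wrist_force': [0.487, -0.302, 0.421], 'wrist_torque': [0.018, -0.002, -0.048], 'finger_gap': 0.08539217073513874}
scene [[447.58687872   0.         318.64733011]
 [  0.         447.58687872 201.70142387]
 [  0.           0.           1.        ]] [[-0.0578956   0.9981691  -0.01750873]
 [ 0.66430421  0.0254273  -0.7470297 ]
 [-0.74521676 -0.05488086 -0.66456006]] [ 0.13181385 -0.31063483  1.45589616] 1
fan [(0.74, [0.486, -0.334, 0.115])]
dock [(0.9, [0.492, 0.127, 0.011])]
stamp [(0.87, [0.618, 0.103, 0.025])]
tray [(0.8, [0.706, -0.219, -0.003])]
pencup [(0.84, [0.581, -0.16, 0.066])]
tumbler [(0.86, [0.465, -0.166, 0.123])]
stapler [(0.77, [0.727, 0.184, 0.044])]
dial [(0.72, [0.491, 0.131, 0.01])]
top [[444.7981569    0.         317.45660631]
 [  0.         444.7
[... 184 characters left out ...]
  9.80818886e-03 -9.79526454e-01]] [-0.11161548  0.56101724  1.08392742] 2
fan [(0.62, [0.717, -0.218, 0.008]), (0.6, [0.466, -0.333, 0.139])]
dock [(0.73, [0.48, 0.126, 0.004])]
stamp [(0.47, [0.6, 0.101, 0.023])]
tray [(0.88, [0.715, -0.221, 0.005])]
pencup [(0.76, [0.569, -0.166, 0.047])]
tumbler [(0.57, [0.435, -0.171, 0.145])]
stapler [(0.98, [0.706, 0.189, 0.047])]
dial [(0.63, [0.39, 0.146, 0.041])]
wrist [[309.70691629   0.         320.1295594 ]
 [  0.         309.70691629 200.91419064]
 [  0.           0.           1.        ]] [[ 0.37161166 -0.9283872  -0.00140696]
 [-0.88245155 -0.35369469  0.31012792]
 [-0.28841643 -0.11400558 -0.9506938 ]] [-0.62543964 -0.04159969  0.3817041 ] 3
```

View pics/a_scene.png

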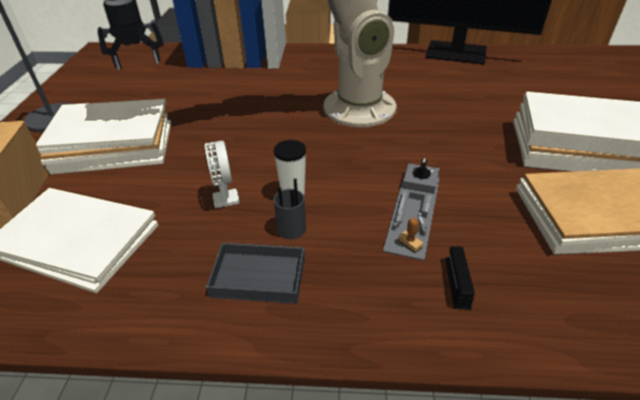

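View pics/a_top.png

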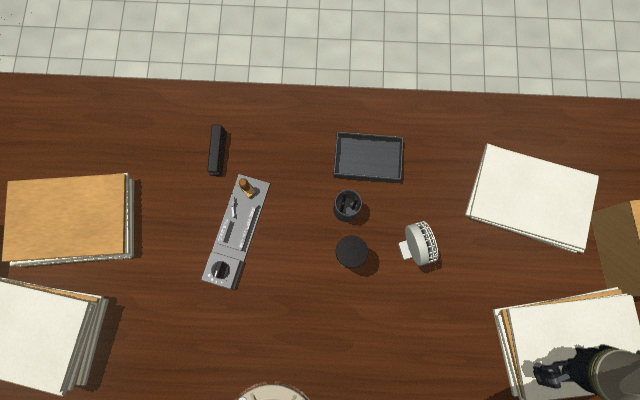

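View pics/a_wrist.png

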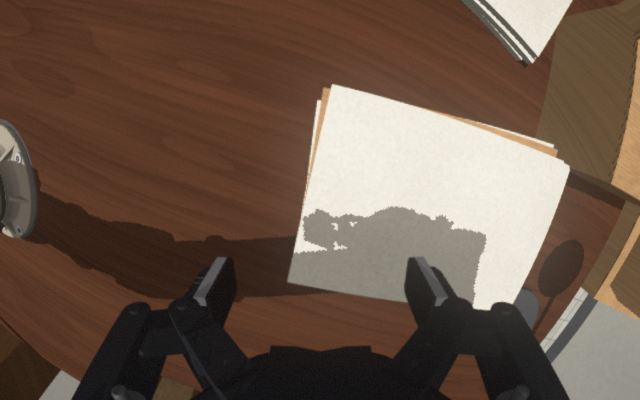

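The scene view shows the fan at about (222,175), tumbler (290,165), pen cup (290,210), tray (257,272), and the base from (420,175) at the dial to (405,250) at the apron. The stamp is at (411,235) and the stapler at (461,278). The base's mouth faces away from the robot. Next I'll zoom in.

```bash
python3 - <<'E'
import cv2
a=cv2.imread("pics/a_top.png");b=cv2.imread("pics/a_scene.png")
cv2.imwrite("pics/b1.png",cv2.resize(a[165:300,190:290],None,fx=5.5,fy=4.4*5.5/5.5,interpolation=cv2.INTER_CUBIC)[:600])
cv2.imwrite("pics/b1.png",cv2.resize(a[165:295,190:290],None,fx=4.5,fy=4.5,interpolation=cv2.INTER_CUBIC))
cv2.imwrite("pics/b2.png",cv2.resize(b[145:265,375:475],None,fx=5,fy=5,interpolation=cv2.INTER_CUBIC))
cv2.imwrite("pics/b3.png",cv2.resize(a[120:280,325:455],None,fx=3.7,fy=3.7,interpolation=cv2.INTER_CUBIC))
E
```

```text
(no output)
```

View pics/b1.png

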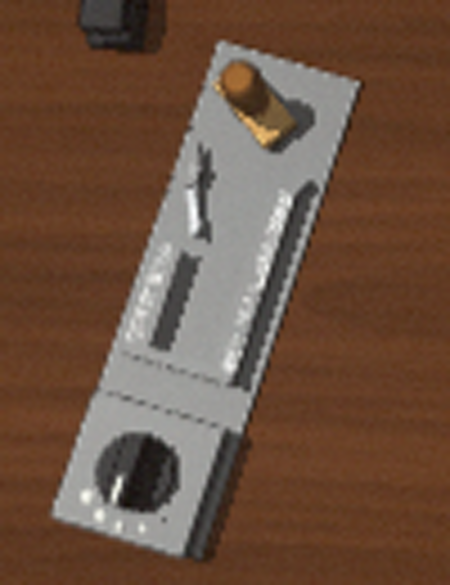

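View pics/b2.png

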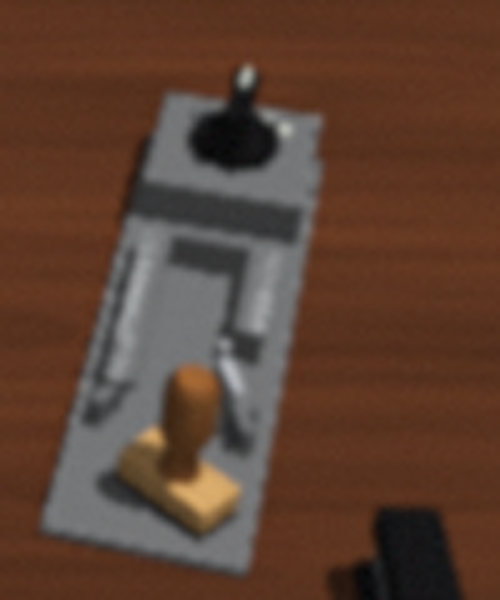

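View pics/b3.png

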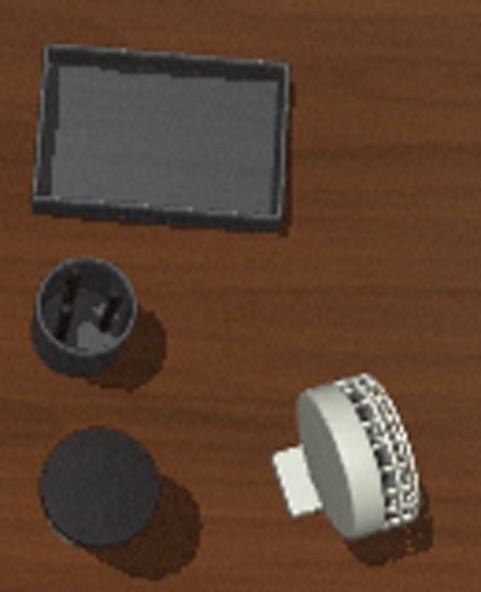

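```bash
cat > h.py <<'E'
import numpy as np, cv2
from scipy.spatial.transform import Rotation as Ro
from rig import robot
def ray(p,px,fish=False):
    K,R,t=p["K"],np.array(p["R"]),np.array(p["t"])
    d=np.array([(px[0]-K[0][2])/K[0][0],(px[1]-K[1][2])/K[1][1],1.])
    if fish:
        r=np.hypot(d[0],d[1]); s=np.sin(r)/r if r>1e-9 else 1
        d=np.array([d[0]*s,d[1]*s,np.cos(r)])
    return -R.T@t, R.T@(d/np.linalg.norm(d))
def atz(p,px,z,fish=False):
    c,d=ray(p,px,fish); return c+d*(z-c[2])/d[2]
def proj(p,X,fish=False):
    K=p["K"];c=np.array(p["R"])@np.array(X)+np.array(p["t"])
    if not fish: return np.array([K[0][0]*c[0]/c[2]+K[0][2],K[1][1]*c[1]/c[2]+K[1][2]])
    r=np.hypot(c[0],c[1]);th=np.arctan2(r,c[2])
    return np.array([K[0][0]*th*c[0]/r+K[0][2],K[1][1]*th*c[1]/r+K[1][2]])
def tri(rays):
    A=np.zeros((3,3));b=np.zeros(3)
    for c,d in rays:
        M=np.eye(3)-np.outer(d,d);A+=M;b+=M@c
    X=np.linalg.solve(A,b)
    return X,[float(np.linalg.norm((np.eye(3)-np.outer(d,d))@(X-c))) for c,d in rays]
def down(yaw): # tool down with jaw axis z at heading yaw(rad)
    z=np.array([np.cos(yaw),np.sin(yaw),0]);x=np.array([0,0,-1.]);return np.column_stack([x,np.cross(z,x),z])
def rel(pos,R):
    s=robot.state();T=np.array(s["tool_rot"]);e=np.array(s["eef_pos"])
    print("turn",np.round(Ro.from_matrix(T.T@R).as_rotvec(),4),"shift cm",np.round(T.T@(np.array(pos)-e)*100,2))
def st():
    s=robot.state();f=lambda k:np.round(np.ravel(s[k]),4).tolist()
    T=np.array(s["tool_rot"])
    print("t",round(s["time"],2),"pos",f("eef_pos"),"jawyaw",round(float(np.degrees(np.arctan2(T[1,2],T[0,2]))),2),"x",T[:,0].round(3).tolist(),"F",f("wrist_force"),"gap",round(s["finger_gap"],4));print("q",f("joints"))
def snap(n,fn):
    p=robot.snapshot(n);cv2.imwrite(f"pics/{fn}.png",p["frame"][:,:,::-1])
    np.save(f"pics/{fn}.npy",{k:np.array(p[k]) for k in("K","R","t")},allow_pickle=True);return p
def ld(fn): return np.load(f"pics/{fn}.npy",allow_pickle=True).item()
E
python3 - <<'E'
from h import *
p=snap("top","c_top");s=snap("scene","c_scene")
T=lambda q:(190+q[0]/4.5,165+q[1]/4.5)
for q,z in [((218,42),.006),((360,80),.006),((52,517),.032),((185,556),.032),((100,392),.032),((230,430),.032)]: print(q,atz(p,T(q),z).round(4))
S=lambda q:(375+q[0]/5,145+q[1]/5)
for q,z in [((42,530),.006),((248,573),.006),((322,117),.032),((165,93),.032)]: print("s",q,atz(s,S(q),z).round(4))
U=lambda q:(325+q[0]/3.7,120+q[1]/3.7)
print("tray",[atz(p,U(q),.035).round(3) for q in [(47,45),(289,62),(33,212),(280,232)]])
w=robot.snapshot("wrist");R=np.array(w["R"]);c=-R.T@np.array(w["t"]);st_=robot.state()
print("cam in tool",np.array(st_["tool_rot"]).T@(c-np.array(st_["eef_pos"])))
E
```

```text
(218, 42) [0.6478 0.1322 0.006 ]
(360, 80) [0.628  0.0449 0.006 ]
(52, 517) [0.3606 0.1983 0.032 ]
(185, 556) [0.3425 0.1217 0.032 ]
(100, 392) [0.4319 0.1778 0.032 ]
(230, 430) [0.4137 0.102  0.032 ]
s (42, 530) [0.6345 0.0464 0.006 ]
s (248, 573) [0.6555 0.1328 0.006 ]
s (322, 117) [0.3671 0.2006 0.032 ]
s (165, 93) [0.3493 0.1223 0.032 ]
tray [array([ 0.77 , -0.132,  0.035]), array([ 0.764, -0.309,  0.035]), array([ 0.643, -0.127,  0.035]), array([ 0.636, -0.303,  0.035])]
cam in tool [-0.1265998   0.07937612  0.00089932]
```

```bash
python3 - <<'E'
from h import *
st();rel([0.55,0.09,0.29],down(np.radians(-76)))
E
```

```text
t 1.1 pos [0.2318, -0.5804, 0.2483] jawyaw -68.24 x [0.0, 0.0, -1.0] F [-0.6775, 0.0215, 0.1777] gap 0.0855
q [1.1281, 0.3834, 0.0164, 1.3701, -0.0063, 1.3882, -0.0465]
turn [ 1.355e-01 -0.000e+00 -1.000e-04] shift cm [ -4.17  54.42 -50.46]
```

Request:
step_arm --motion '[[[0, 0, 0, -4.2, 54.4, -50.5, 100], [0, 0, 0, -4.2, 54.4, -50.5, 100], [0, 0, 0, -4.2, 54.4, -50.5, 100], [0, 0, 0, -4.2, 54.4, -50.5, 100], [0, 0, 0, -4.2, 54.4, -50.5, 100], [0, 0, 0, -4.2, 54.4, -50.5, 100], [0, 0, 0, -4.2, 54.4, -50.5, 100], [0, 0, 0, -4.2, 54.4, -50.5, 100]]]'

```text
time: 1.77
eef_pos: [0.3747, -0.2778, 0.2676]
tool_rot: [[0.001, 0.929, 0.371], [-0.001, 0.371, -0.929], [-1.0, 0.0, 0.001]]
wrist_force: [1.1, -0.4, -0.8]
finger_gap: 0.0854
```

```bash
python3 - <<'E'
from h import *
st();rel([0.55,0.09,0.29],down(np.radians(-76)))
E
```

```text
t 1.77 pos [0.3747, -0.2778, 0.2676] jawyaw -68.24 x [0.001, -0.001, -1.0] F [1.1143, -0.3749, -0.7804] gap 0.0854
q [0.7766, 0.0399, -0.213, 1.7437, 0.0089, 1.358, -0.6292]
turn [ 0.1354  0.0009 -0.0003] shift cm [ -2.26  29.91 -27.66]
```

Request:
step_arm --motion '[[[0, 0, 0, -2.3, 29.9, -27.7, 100], [0, 0, 0, -2.3, 29.9, -27.7, 100], [0, 0, 0, -2.3, 29.9, -27.7, 100], [0, 0, 0, -2.3, 29.9, -27.7, 100], [0, 0, 0, -2.3, 29.9, -27.7, 100], [0, 0, 0, -2.3, 29.9, -27.7, 100], [0.06, 0, 0, -2.3, 29.9, -27.7, 100], [0.135, 0, 0, -2.3, 29.9, -27.7, 100]]]'

```text
time: 2.43
eef_pos: [0.5174, 0.0228, 0.2866]
tool_rot: [[0.002, 0.971, 0.239], [-0.001, 0.239, -0.971], [-1.0, 0.001, 0.001]]
wrist_force: [0.5, -0.3, -0.5]
finger_gap: 0.0855
```

Request:
step_arm --motion '[[[0, 0, 0, 0, 6.5, -6.5, 100], [0, 0, 0, 0, 6.5, -6.5, 100], [0, 0, 0, 0, 6.5, -6.5, 100], [0, 0, 0, 0, 6.5, -6.5, 100]]]'

```text
time: 2.77
eef_pos: [0.5653, 0.1061, 0.286]
tool_rot: [[0.001, 0.969, 0.246], [0.002, 0.246, -0.969], [-1.0, 0.001, -0.001]]
wrist_force: [-0.7, 0.2, -0.4]
finger_gap: 0.0854
```

```bash
python3 - <<'E'
from h import *
st();rel([0.55,0.09,0.29],down(np.radians(-76)))
p=snap("wrist","d_w")
for th in ["stamp","dial","dial_grip","apron","mouth","catch"]:
        print(th,[(round(d["p"],2),[round(float(x),3) for x in d["point"]]) for d in robot.boxes_of(p,th)[:2]])
E
```

```text
t 2.77 pos [0.5653, 0.1061, 0.286] jawyaw -75.78 x [0.001, 0.002, -1.0] F [-0.65, 0.1677, -0.3505] gap 0.0854
q [0.2057, 0.3114, -0.5752, 1.4281, 0.1674, 1.4503, -1.69]
turn [ 0.0038 -0.0014 -0.001 ] shift cm [-0.41 -1.87  1.19]
stamp [(0.73, [0.612, 0.111, 0.026])]
dial [(0.6, [0.394, 0.148, 0.041])]
dial_grip [(0.88, [0.398, 0.154, 0.042])]
apron [(0.98, [0.505, 0.127, 0.004])]
mouth [(0.65, [0.51, 0.127, 0.007])]
catch [(0.65, [0.571, -0.148, 0.073]), (0.5, [0.543, 0.133, 0.02])]
```

View pics/d_w.png

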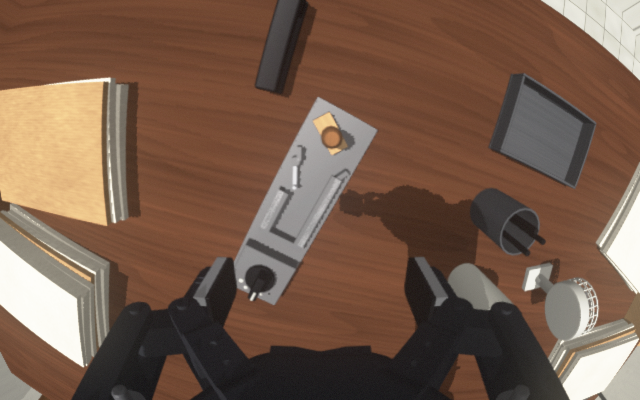

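```bash
python3 - <<'E'
import cv2
a=cv2.imread("pics/d_w.png")
cv2.imwrite("pics/d2.png",cv2.resize(a[90:215,255:385],None,fx=4.6,fy=4.6,interpolation=cv2.INTER_CUBIC))
cv2.imwrite("pics/d3.png",cv2.resize(a[200:310,220:340],None,fx=5,fy=5,interpolation=cv2.INTER_CUBIC))
E
```

```text
(no output)
```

View pics/d2.png

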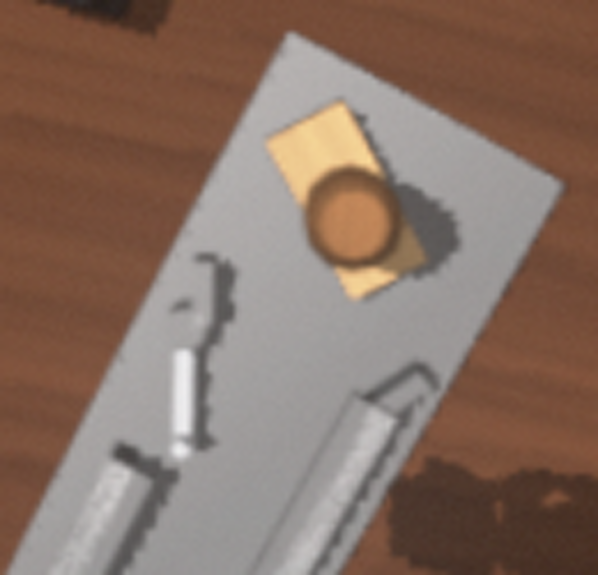

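View pics/d3.png

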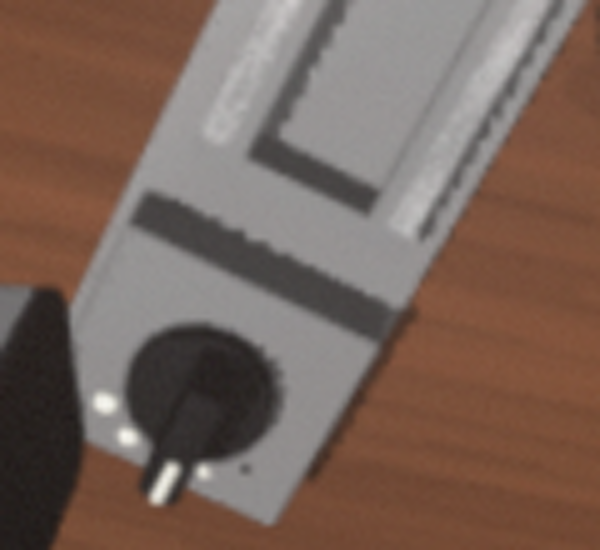

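```bash
python3 - <<'E'
from h import *
p=ld("d_w");s=ld("c_scene");t=ld("c_top")
W=lambda q:(255+q[0]/4.6,90+q[1]/4.6);V=lambda q:(220+q[0]/5,200+q[1]/5)
S=lambda q:(375+q[0]/5,145+q[1]/5);T=lambda q:(190+q[0]/4.5,165+q[1]/4.5)
h=[ray(p,W((352,218)),True),ray(s,S((191,388))),ray(t,T((240,78)))]
print("handle",tri(h),tri(h[:2]),tri([h[0],h[2]]))
print(atz(p,W((352,218)),.072,True))
for q in [(267,143),(342,100),(425,262),(358,300)]: print("block",atz(p,W(q),.024,True).round(4))
for q in [(290,32),(565,185)]: print("plate front",atz(p,W(q),.006,True).round(4))
for q in [(272,524),(85,437)]: print("box back?",atz(p,V(q),.032,True).round(4))
print("dial disc",atz(p,V((203,392)),.041,True))
print("pointer tip",atz(p,V((155,498)),.067,True))
o=np.array([.491,.1265,0]);
for a in (166,):
  ex=np.array([np.cos(np.radians(a)),np.sin(np.radians(a)),0]);ey=np.array([-ex[1],ex[0],0])
  for x,y in [(-155,45),(-155,-45)]: 
    print(proj(p,o+ex*x/1e3+ey*y/1e3+[0,0,.006],True),W((290,32)),W((565,185)))
E
```

```text
handle (array([0.60957662, 0.10485308, 0.07107528]), [0.0010077515464168635, 0.0006090441594594568, 0.00046093712237869336]) (array([0.60911624, 0.10471782, 0.07034584]), [0.0007477858922373218, 0.0007477858922373608]) (array([0.60916991, 0.1044256 , 0.07444745]), [0.00021941478436554175, 0.00021941478436542347])
[0.60905622 0.1040999  0.072     ]
block [0.6186 0.1287 0.024 ]
block [0.635 0.112 0.024]
block [0.5976 0.0787 0.024 ]
block [0.5827 0.0938 0.024 ]
plate front [0.6498 0.1304 0.006 ]
plate front [0.6279 0.0434 0.006 ]
box back? [0.3429 0.1216 0.032 ]
box back? [0.3583 0.1826 0.032 ]
dial disc [0.39131999 0.14936554 0.041     ]
pointer tip [0.36968754 0.1552712  0.067     ]
[376.98143072 127.95933176] (318.04347826086956, 96.95652173913044) (377.82608695652175, 130.2173913043478)
[316.78369501  94.713128  ] (318.04347826086956, 96.95652173913044) (377.82608695652175, 130.2173913043478)
```

```bash
python3 - <<'E'
from h import *
st();rel([0.609,0.1045,0.060],down(np.radians(-76)))
E
```

```text
t 3.12 pos [0.5649, 0.0999, 0.287] jawyaw -76.28 x [0.002, -0.002, -1.0] F [0.1463, -0.5001, -0.2277] gap 0.0854
q [0.2125, 0.3061, -0.5711, 1.4314, 0.1672, 1.4504, -1.6885]
turn [-0.0049  0.0022 -0.0017] shift cm [22.7   4.36  0.55]
```

Request:
step_arm --motion '[[[0, 0, 0, 4, 4.4, 0.5, 100], [0, 0, 0, 8, 4.4, 0.5, 100], [0, 0, 0, 12, 4.4, 0.5, 100], [0, 0, 0, 16, 4.4, 0.5, 100], [0, 0, 0, 18, 4.4, 0.5, 100], [0, 0, 0, 18, 4.4, 0.5, 100], [0, 0, 0, 18, 4.4, 0.5, 100]]]'

```text
time: 3.7
eef_pos: [0.6084, 0.1041, 0.1064]
tool_rot: [[-0.001, 0.972, 0.236], [-0.002, 0.236, -0.972], [-1.0, -0.001, 0.002]]
wrist_force: [0.3, 0.1, 0.9]
finger_gap: 0.0852
```

```bash
python3 - <<'E'
from h import *
st();rel([0.609,0.1045,0.060],down(np.radians(-76)))
p=snap("wrist","e_w")
E
```

```text
t 3.7 pos [0.6084, 0.1041, 0.1064] jawyaw -76.34 x [-0.001, -0.002, -1.0] F [0.3205, 0.1079, 0.8639] gap 0.0852
q [0.1627, 0.5265, -0.5274, 1.5538, 0.2844, 1.1395, -1.7581]
turn [-0.0059  0.0021  0.0012] shift cm [ 4.64  0.08 -0.03]
```

View pics/e_w.png

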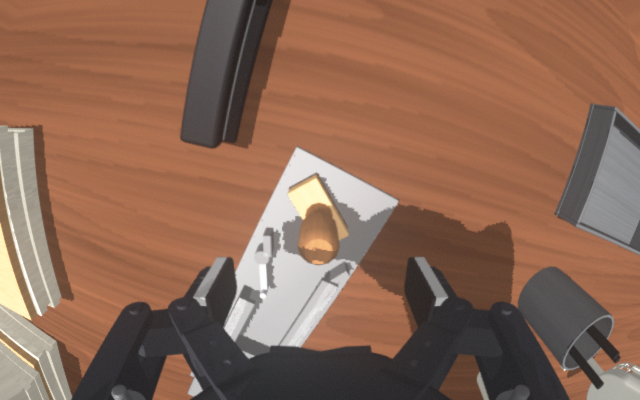

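The handle (319,245) is centred between the jaws. Descending to grip.

Request:
step_arm --motion '[[[0, 0, 0, 4, 0, 0, 100], [0, 0, 0, 4.6, 0, 0, 100], [0, 0, 0, 4.6, 0, 0, 100], [0, 0, 0, 4.6, 0, 0, 10], [0, 0, 0, 4.6, 0, 0, 10], [0, 0, 0, 4.6, 0, 0, 10], [0, 0, 0, 4.6, 0, 0, 10], [0, 0, 0, 4.6, 0, 0, 10]]]' --grip_force 35

```text
time: 4.42
eef_pos: [0.6105, 0.1049, 0.0638]
tool_rot: [[0.005, 0.972, 0.236], [-0.001, 0.236, -0.972], [-1.0, 0.005, 0.003]]
wrist_force: [-0.6, -0.3, 0.0]
finger_gap: 0.0257
```

Request:
step_arm --motion '[[[0, 0, 0, 0, 0, 0, 10], [0, 0, 0, 0, 0, 0, 10], [0, 0, 0, -4, 0, 0, 10], [0, 0, 0, -8, 0, 0, 10], [0, 0, 0, -12, 0, 0, 10], [0, 0, 0, -15, 0, 0, 10], [0, 0, 0, -15, 0, 0, 10]]]'

```text
time: 5.0
eef_pos: [0.6126, 0.1064, 0.2218]
tool_rot: [[0.016, 0.972, 0.236], [0.001, 0.236, -0.972], [-1.0, 0.016, 0.003]]
wrist_force: [0.5, 0.7, -0.6]
finger_gap: 0.0228
```

```bash
python3 - <<'E'
from h import *
st();
p=snap("wrist","f_w");t=snap("top","f_t")
rel([0.70,-0.22,0.2],down(np.radians(-90)))
for th in ["tray"]:
        print(th,[(round(d["p"],2),[round(float(x),3) for x in d["point"]]) for d in robot.boxes_of(p,th)[:2]])
E
```

```text
t 5.0 pos [0.6126, 0.1064, 0.2218] jawyaw -76.32 x [0.016, 0.001, -1.0] F [0.4901, 0.7381, -0.5918] gap 0.0228
q [0.1748, 0.433, -0.5543, 1.4165, 0.2337, 1.3408, -1.7198]
turn [ 0.2386  0.002  -0.0078] shift cm [ 1.63  1.   33.73]
tray [(0.78, [0.711, -0.213, 0.001])]
```

View pics/f_w.png

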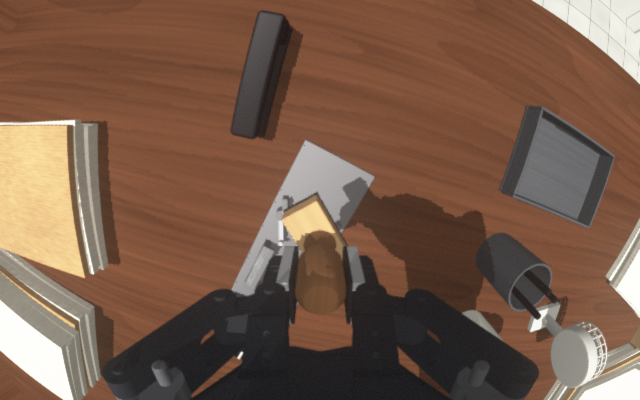

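```bash
python3 - <<'E'
from h import *
rel([0.70,-0.218,0.2],down(np.radians(-88)))
E
```

```text
turn [ 0.2037  0.0023 -0.0044] shift cm [ 1.43  1.15 33.51]
```

Request:
step_arm --motion '[[[0, 0, 0, 0, 1, 33.5, 10], [0, 0, 0, 0, 1, 33.5, 10], [0, 0, 0, 0, 1, 33.5, 10], [0, 0, 0, 0, 1, 33.5, 10], [0, 0, 0, 0, 1, 33.5, 10], [0, 0, 0, 0, 1, 33.5, 10], [0, 0, 0, 0, 1, 33.5, 10], [0, 0, 0, 0, 1, 33.5, 10]]]'

```text
time: 5.82
eef_pos: [0.6972, -0.2184, 0.2116]
tool_rot: [[0.001, 0.972, 0.236], [-0.001, 0.236, -0.972], [-1.0, 0.001, 0.001]]
wrist_force: [1.4, -0.2, -0.3]
finger_gap: 0.023
```

```bash
python3 - <<'E'
from h import *
st();rel([0.70,-0.218,0.067],down(np.radians(-88)))
E
```

```text
t 5.82 pos [0.6972, -0.2184, 0.2116] jawyaw -76.33 x [0.001, -0.001, -1.0] F [1.3575, -0.2421, -0.2773] gap 0.023
q [0.4911, 0.6777, -0.4303, 1.0502, 0.2672, 1.4628, -1.2137]
turn [ 0.2037  0.0012 -0.0007] shift cm [1.446e+01 2.800e-01 1.000e-02]
```

Request:
step_arm --motion '[[[0.1, 0, 0, 4, 0.3, 0, 10], [0.2, 0, 0, 8, 0.3, 0, 10], [0.2, 0, 0, 12, 0.3, 0, 10], [0.2, 0, 0, 14, 0.3, 0, 10], [0.2, 0, 0, 14.4, 0.3, 0, 10], [0.2, 0, 0, 14.4, 0.3, 0, 10], [0.2, 0, 0, 14.4, 0.3, 0, 10]]]'

```text
time: 6.4
eef_pos: [0.6992, -0.2176, 0.0657]
tool_rot: [[-0.002, 0.999, 0.039], [-0.0, 0.039, -0.999], [-1.0, -0.002, 0.0]]
wrist_force: [0.1, -0.2, -0.3]
finger_gap: 0.023
```

Request:
step_arm --motion '[[[0, 0, 0, 0.2, 0, 0, 10], [0, 0, 0, 0.2, 0, 0, 10], [0, 0, 0, 0.2, 0, 0, 60], [0, 0, 0, 0.2, 0, 0, 60], [0, 0, 0, 0.2, 0, 0, 60], [0, 0, 0, 0.2, 0, 0, 60]]]'

```text
time: 6.9
eef_pos: [0.6994, -0.2177, 0.0641]
tool_rot: [[-0.002, 0.999, 0.039], [-0.0, 0.039, -0.999], [-1.0, -0.002, 0.0]]
wrist_force: [0.0, 1.1, 0.1]
finger_gap: 0.0512
```

Request:
step_arm --motion '[[[0, 0, 0, -4, 0, 0, 60], [0, 0, 0, -8, 0, 0, 100], [0, 0, 0, -12, 0, 0, 100], [0, 0, 0, -16, 0, 0, 100], [0, 0, 0, -18, 0, 0, 100], [0, 0, 0, -18, 0, 0, 100]]]'

```text
time: 7.4
eef_pos: [0.7019, -0.2179, 0.2524]
tool_rot: [[0.01, 0.999, 0.038], [-0.003, 0.038, -0.999], [-1.0, 0.01, 0.003]]
wrist_force: [0.1, 1.1, 0.4]
finger_gap: 0.0855
```

```bash
python3 - <<'E'
from h import *
st()
p=snap("wrist","g_w");t=snap("top","g_t");s=snap("scene","g_s")
for q in (p,t,s):
  for th in ["stamp","fan","fan_front"]:
        print(th,[(round(d["p"],2),[round(float(x),3) for x in d["point"]]) for d in robot.boxes_of(q,th)[:2]])
E
```

```text
t 7.4 pos [0.7019, -0.2179, 0.2524] jawyaw -87.8 x [0.01, -0.003, -1.0] F [0.1147, 1.0519, 0.3733] gap 0.0855
q [0.4599, 0.6642, -0.3947, 0.9731, 0.2412, 1.5335, -1.3962]
stamp [(0.61, [0.705, -0.211, 0.025])]
fan [(0.85, [0.482, -0.329, 0.013])]
fan_front [(0.66, [0.48, -0.332, 0.01])]
stamp []
fan [(0.85, [0.454, -0.345, 0.148])]
fan_front [(0.58, [0.491, 0.122, 0.007]), (0.55, [0.453, -0.344, 0.155])]
stamp [(0.89, [0.705, -0.213, 0.027])]
fan [(0.64, [0.484, -0.331, 0.035])]
fan_front [(0.79, [0.486, -0.326, 0.035])]
```

View pics/g_w.png

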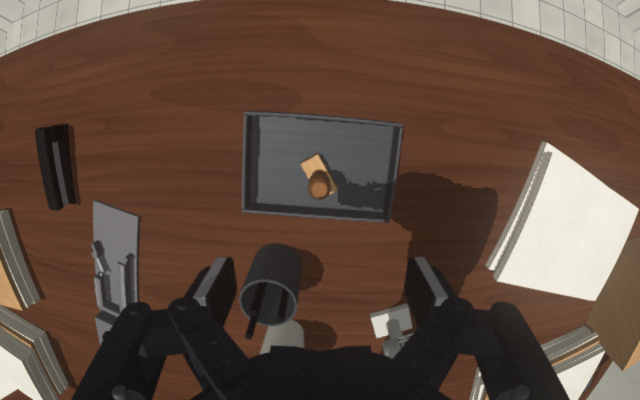

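```bash
python3 - <<'E'
from h import *
rel([0.45,-0.315,0.33],down(np.radians(-79)))
E
```

```text
turn [-1.532e-01  1.000e-04  2.100e-03] shift cm [ -8.57 -25.34   8.77]
```

Request:
step_arm --motion '[[[0, 0, 0, -8, -25.3, 8.8, 100], [0, 0, 0, -8, -25.3, 8.8, 100], [0, 0, 0, -8, -25.3, 8.8, 100], [-0.05, 0, 0, -8, -25.3, 8.8, 100], [-0.1, 0, 0, -8, -25.3, 8.8, 100], [-0.15, 0, 0, -8, -25.3, 8.8, 100], [-0.15, 0, 0, -8, -25.3, 8.8, 100], [-0.15, 0, 0, -8, -25.3, 8.8, 100]]]'

```text
time: 8.67
eef_pos: [0.4454, -0.3202, 0.3274]
tool_rot: [[-0.001, 0.984, 0.179], [-0.006, 0.179, -0.984], [-1.0, -0.002, 0.005]]
wrist_force: [1.3, -1.1, 0.7]
finger_gap: 0.0855
```

```bash
python3 - <<'E'
from h import *
st()
p=snap("wrist","i_w")
for th in ["fan","fan_front"]:
        print(th,[(round(d["p"],2),[round(float(x),3) for x in d["point"]]) for d in robot.boxes_of(p,th)[:2]])
E
```

```text
t 8.67 pos [0.4454, -0.3202, 0.3274] jawyaw -79.68 x [-0.001, -0.006, -1.0] F [1.3301, -1.0939, 0.6777] gap 0.0855
q [0.8931, 0.2157, -0.4015, 1.4283, 0.0894, 1.5126, -0.8958]
fan [(0.57, [0.651, -0.253, 0.014]), (0.56, [0.477, -0.337, 0.151])]
fan_front [(0.58, [0.57, -0.157, 0.065]), (0.57, [0.474, -0.339, 0.154])]
```

View pics/i_w.png

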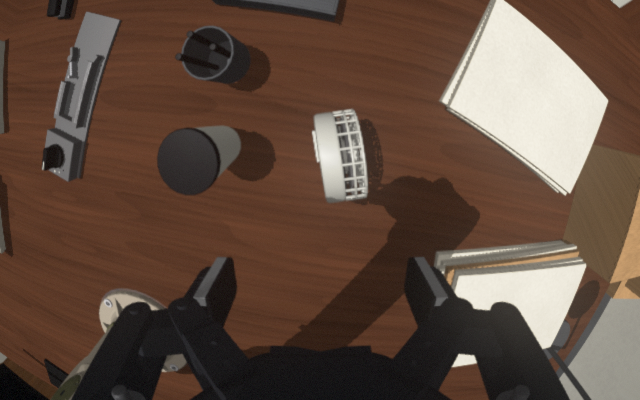

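```bash
python3 - <<'E'
import cv2
a=cv2.imread("pics/i_w.png")
cv2.imwrite("pics/i2.png",cv2.resize(a[95:215,290:390],None,fx=5,fy=5,interpolation=cv2.INTER_CUBIC))
a=cv2.imread("pics/g_s.png")
cv2.imwrite("pics/i3.png",cv2.resize(a[130:215,195:255],None,fx=7,fy=7,interpolation=cv2.INTER_CUBIC))
E
```

```text
(no output)
```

View pics/i2.png

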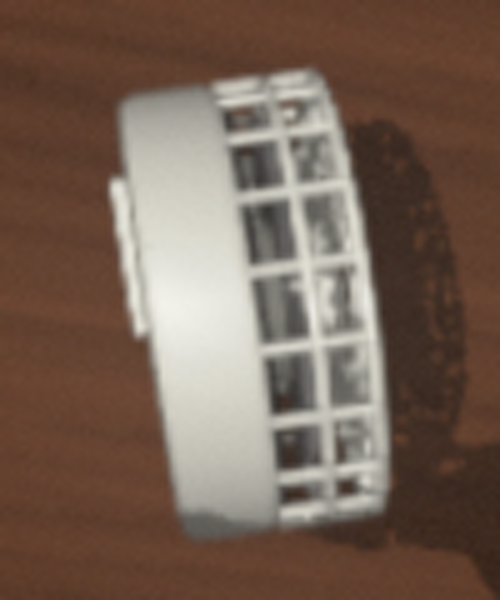

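View pics/i3.png

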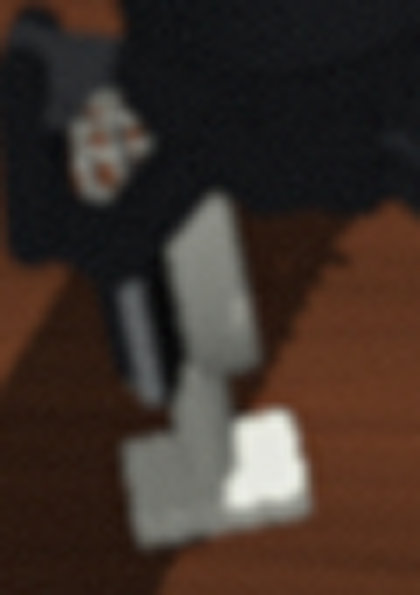

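```bash
python3 - <<'E'
from h import *
p=ld("i_w");W=lambda q:(290+q[0]/5,95+q[1]/5)
B=[atz(p,W(q),.12,True) for q in [(122,103),(186,530)]];F=[atz(p,W(q),.12,True) for q in [(325,76),(387,515)]]
print(B,F)
for a in (B,F):
  d=a[0]-a[1];print("len",np.linalg.norm(d),"heading edge",np.degrees(np.arctan2(d[1],d[0])))
print("centre",sum(B+F)/4, "thick",np.linalg.norm((B[0]+B[1]-F[0]-F[1])/2))
m=[atz(p,W(q),.165,True) for q in [(153,320),(372,298)]];print(m,(m[0]+m[1])/2,np.linalg.norm(m[0]-m[1]))
# height by triangulation: back end points etc with scene foot
E
```

```text
[array([ 0.50925068, -0.30397751,  0.12      ]), array([ 0.4175575 , -0.33512737,  0.12      ])] [array([ 0.52317372, -0.34548529,  0.12      ]), array([ 0.42931027, -0.37964167,  0.12      ])]
len 0.09683983665223961 heading edge 18.76357171379442
len 0.09988496431043152 heading edge 19.99616446345137
centre [ 0.46982305 -0.34105796  0.12      ] thick 0.04488609345007576
[array([ 0.47186493, -0.317307  ,  0.165     ]), array([ 0.48378809, -0.35739586,  0.165     ])] [ 0.47782651 -0.33735143  0.165     ] 0.04182437522215467
```

```bash
python3 - <<'E'
from h import *
p=ld("g_s");W=lambda q:(195+q[0]/7,130+q[1]/7)
c=[atz(p,W(q),z) for q,z in [((140,548),0),((312,515),0),((290,410),.012),((125,445),.012)]]
print(np.round(c,4));print("c",(c[0]+c[1]+c[2]+c[3])/4, np.linalg.norm(c[0]-c[1]),np.linalg.norm(c[2]-c[3]))
d=c[1]-c[0];print(np.degrees(np.arctan2(d[1],d[0])))
rel([0.47,-0.34,0.19],down(np.radians(-70.6)))
E
```

```text
[[ 0.5056 -0.3576  0.    ]
 [ 0.4861 -0.3004  0.    ]
 [ 0.443  -0.315   0.012 ]
 [ 0.4646 -0.3706  0.012 ]]
c [ 0.47484104 -0.33589741  0.006     ] 0.06051496833103559 0.05959053848783886
108.8389379678653
turn [-0.1502  0.0002  0.0015] shift cm [13.45  1.47  2.8 ]
```

Request:
step_arm --motion '[[[-0.1, 0, 0, 0, 1.5, 2.8, 100], [-0.15, 0, 0, 3, 1.5, 2.8, 100], [-0.15, 0, 0, 7, 1.5, 2.8, 100], [-0.15, 0, 0, 11, 1.5, 2.8, 100], [-0.15, 0, 0, 11, 1.5, 2.8, 100], [-0.15, 0, 0, 11, 1.5, 2.8, 100]]]'

```text
time: 9.32
eef_pos: [0.4702, -0.338, 0.2125]
tool_rot: [[-0.006, 0.943, 0.334], [0.004, 0.334, -0.943], [-1.0, -0.004, -0.005]]
wrist_force: [0.7, -0.8, 1.0]
finger_gap: 0.0853
```

```bash
python3 - <<'E'
from h import *
st();p=snap("wrist","j_w")
rel([0.47,-0.34,0.136],down(np.radians(-70.6)))
E
```

```text
t 9.32 pos [0.4702, -0.338, 0.2125] jawyaw -70.48 x [-0.006, 0.004, -1.0] F [0.7326, -0.7892, 0.9807] gap 0.0853
q [0.8926, 0.3393, -0.4141, 1.5348, 0.1388, 1.3034, -0.7682]
turn [ 0.0018 -0.0008  0.0011] shift cm [ 7.93 -0.17  0.05]
```

View pics/j_w.png

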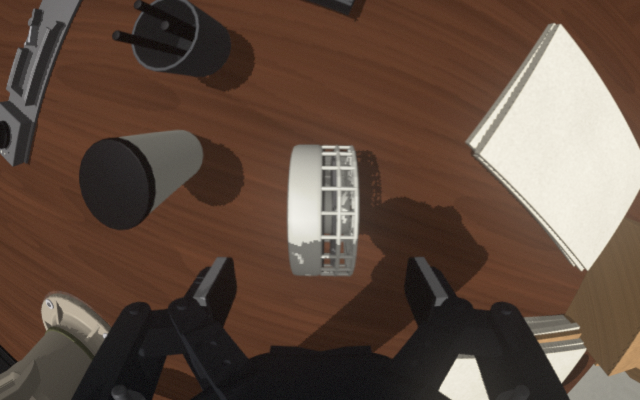

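```bash
python3 - <<'E'
from h import *
p=ld("j_w")
e=[atz(p,q,.118,True) for q in [(293,146),(352,146),(293,275),(354,275)]]
print(np.round(e,4),np.mean(e,0))
E
```

```text
[[ 0.5094 -0.3036  0.118 ]
 [ 0.5236 -0.3435  0.118 ]
 [ 0.4077 -0.3364  0.118 ]
 [ 0.4249 -0.3844  0.118 ]] [ 0.46638442 -0.34196743  0.118     ]
```

Request:
step_arm --motion '[[[0, 0, 0, 3, -0.1, 0.1, 100], [0, 0, 0, 6, -0.1, 0.1, 100], [0, 0, 0, 7.5, -0.1, 0.1, 100], [0, 0, 0, 7.7, -0.1, 0.1, 100], [0, 0, 0, 7.7, -0.1, 0.1, 100]]]'

```text
time: 9.78
eef_pos: [0.4722, -0.3406, 0.1404]
tool_rot: [[0.001, 0.942, 0.334], [-0.001, 0.334, -0.942], [-1.0, 0.0, 0.001]]
wrist_force: [1.2, -0.2, 0.6]
finger_gap: 0.0854
```

```bash
python3 - <<'E'
from h import *
st();p=snap("wrist","k_w")
E
```

```text
t 9.78 pos [0.4722, -0.3406, 0.1404] jawyaw -70.47 x [0.001, -0.001, -1.0] F [1.1684, -0.2102, 0.566] gap 0.0854
q [0.887, 0.3974, -0.4053, 1.6255, 0.1682, 1.1523, -0.7884]
```

View pics/k_w.png

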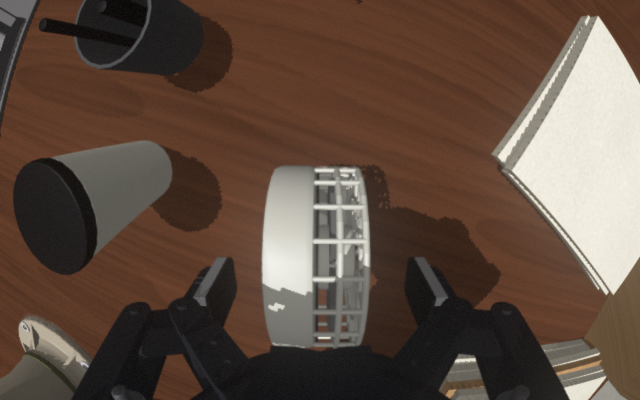

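Request:
step_arm --motion '[[[0, 0, 0, 0.2, 0, 0, 20], [0, 0, 0, 0.2, 0, 0, 20], [0, 0, 0, 0.2, 0, 0, 20], [0, 0, 0, 0.2, 0, 0, 20], [0, 0, 0, 0.2, 0, 0, 20], [0, 0, 0, 0.2, 0, 0, 20], [0, 0, 0, 0.2, 0, 0, 20]]]' --grip_force 80

```text
time: 10.42
eef_pos: [0.4734, -0.3406, 0.1408]
tool_rot: [[0.004, 0.942, 0.335], [-0.002, 0.335, -0.942], [-1.0, 0.003, 0.004]]
wrist_force: [-1.7, 2.5, 6.1]
finger_gap: 0.043
```

```bash
python3 - <<'E'
from h import *
st()
ex=np.array([np.cos(np.radians(166)),np.sin(np.radians(166)),0]);a=np.array([.491,.1265,0])-.12*ex
print("apron",a)
E
```

```text
t 10.42 pos [0.4734, -0.3406, 0.1408] jawyaw -70.45 x [0.004, -0.002, -1.0] F [-1.7033, 2.4875, 6.125] gap 0.043
q [0.8867, 0.3969, -0.4059, 1.6255, 0.1684, 1.1494, -0.789]
apron [0.60743549 0.09746937 0.        ]
```

Request:
step_arm --motion '[[[0, 0, 0, -2, 0, 0, 20], [0, 0, 0, -5, 0, 0, 20], [0, 0, 0, -9, 0, 0, 20], [0, 0, 0, -13, 0, 0, 20], [0, 0, 0, -17.5, 0, 0, 20], [0, 0, 0, -17.5, 0, 0, 20], [0, 0, 0, -17.5, 0, 0, 20]]]'

```text
time: 11.0
eef_pos: [0.4738, -0.3406, 0.3192]
tool_rot: [[0.009, 0.942, 0.335], [-0.006, 0.335, -0.942], [-1.0, 0.006, 0.009]]
wrist_force: [-1.2, 0.6, -4.4]
finger_gap: 0.0432
```

```bash
python3 - <<'E'
from h import *
st();rel([0.607,0.0975,0.31],down(np.radians(-14)))
E
```

```text
t 11.0 pos [0.4738, -0.3406, 0.3192] jawyaw -70.45 x [0.009, -0.006, -1.0] F [-1.2067, 0.6346, -4.37] gap 0.0432
q [0.8896, 0.2929, -0.4187, 1.3564, 0.1191, 1.5063, -0.7492]
turn [-0.9852  0.0109 -0.0014] shift cm [  0.77  27.2  -36.83]
```

Request:
step_arm --motion '[[[0, 0, 0, 0, 2.4, -3.2, 20], [-0.05, 0, 0, 0, 4.8, -6.4, 20], [-0.15, 0, 0, 0, 7.2, -9.6, 20], [-0.25, 0, 0, 0, 9.6, -12.8, 20], [-0.35, 0, 0, 0, 12, -16, 20], [-0.45, 0, 0, 0, 14.4, -19.2, 20], [-0.55, 0, 0, 0, 16.8, -22.4, 20], [-0.65, 0, 0, 0, 19.2, -25.6, 20]]]'

```text
time: 11.67
eef_pos: [0.5684, -0.0335, 0.3159]
tool_rot: [[0.005, 0.544, 0.839], [-0.006, 0.839, -0.544], [-1.0, -0.002, 0.008]]
wrist_force: [1.9, 0.3, -3.3]
finger_gap: 0.0437
```

```bash
python3 - <<'E'
from h import *
st();rel([0.607,0.0975,0.25],down(np.radians(-14)))
E
```

```text
t 11.67 pos [0.5684, -0.0335, 0.3159] jawyaw -32.94 x [0.005, -0.006, -1.0] F [1.9409, 0.2628, -3.3288] gap 0.0437
q [0.5227, 0.3034, -0.6777, 1.3888, 0.1954, 1.5104, -0.7182]
turn [-0.3305  0.0072  0.0035] shift cm [ 6.53 13.11 -3.93]
```

Request:
step_arm --motion '[[[-0.1, 0, 0, 1, 3, -1, 20], [-0.2, 0, 0, 2, 6, -2, 20], [-0.3, 0, 0, 4, 9, -3, 20], [-0.33, 0, 0, 6, 12, -3.6, 20], [-0.33, 0, 0, 9, 13.1, -3.9, 20], [-0.33, 0, 0, 11, 13.1, -3.9, 20], [-0.33, 0, 0, 11, 13.1, -3.9, 20], [-0.33, 0, 0, 11, 13.1, -3.9, 20]]]'

```text
time: 12.33
eef_pos: [0.6059, 0.0962, 0.2027]
tool_rot: [[-0.0, 0.242, 0.97], [-0.007, 0.97, -0.242], [-1.0, -0.007, 0.001]]
wrist_force: [0.2, 0.1, -2.3]
finger_gap: 0.0435
```

```bash
python3 - <<'E'
from h import *
st();rel([0.607,0.0975,0.25],down(np.radians(-14)))
snap("wrist","l_w");snap("top","l_t");snap("scene","l_s")
a=cv2.imread("pics/l_s.png");b=cv2.imread("pics/l_t.png")
cv2.imwrite("pics/l2.png",np.hstack([cv2.resize(a[130:270,360:480],None,fx=4,fy=4,interpolation=2)[:560],cv2.resize(b[165:305,190:270],None,fx=4,fy=4,interpolation=2)]))
E
```

```text
t 12.33 pos [0.6059, 0.0962, 0.2027] jawyaw -14.02 x [-0.0, -0.007, -1.0] F [0.2301, 0.1338, -2.3103] gap 0.0435
q [0.3134, 0.4839, -0.7409, 1.445, 0.3349, 1.3426, -0.6914]
turn [-0.0003  0.0014  0.007 ] shift cm [-4.73  0.12  0.08]
```

View pics/l_w.png

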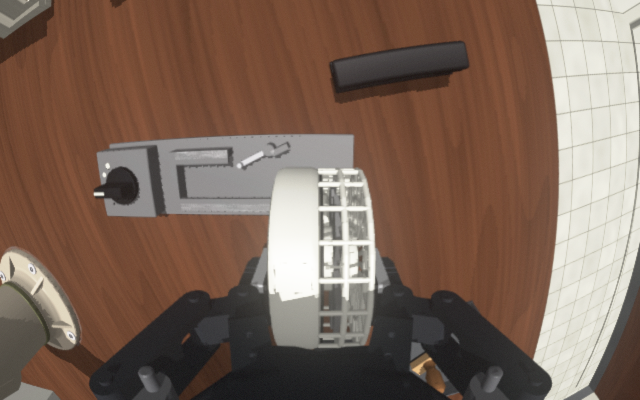

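View pics/l2.png

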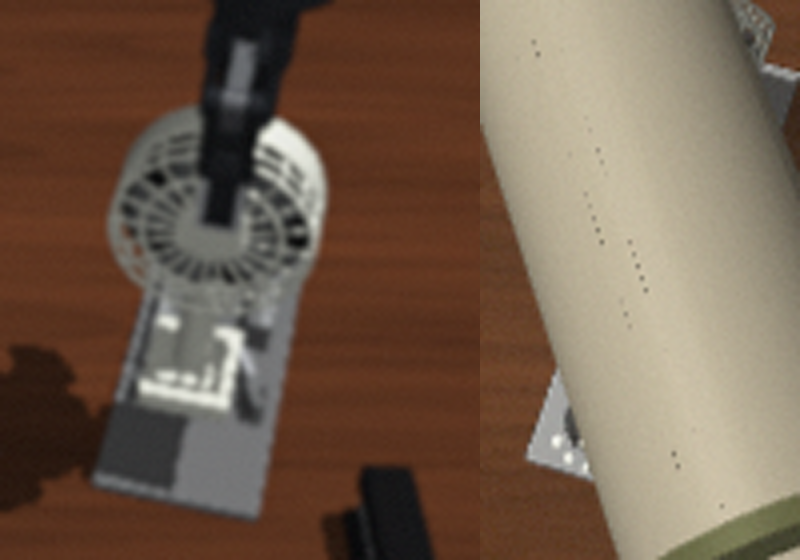

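```bash
python3 - <<'E'
import cv2
a=cv2.imread("pics/l_w.png")
cv2.imwrite("pics/l3.png",cv2.resize(a[120:225,90:250],None,fx=5,fy=5,interpolation=cv2.INTER_CUBIC))
cv2.imwrite("pics/l4.png",cv2.resize(a[120:225,230:380],None,fx=5,fy=5,interpolation=cv2.INTER_CUBIC))
E
```

```text
(no output)
```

View pics/l3.png

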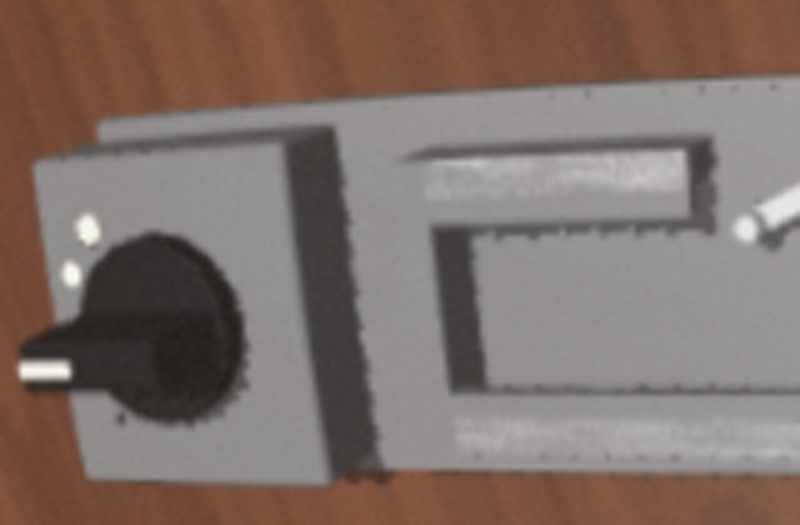

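View pics/l4.png

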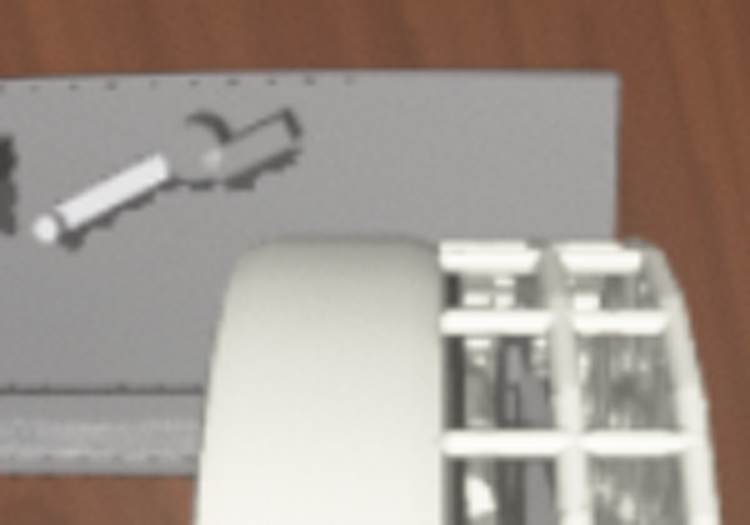

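```bash
cat >> h.py <<'E'
def dockP(par,P):
    x,y,a=par;c,s=np.cos(a),np.sin(a);P=np.array(P)/1e3
    return np.array([x+c*P[0]-s*P[1],y+s*P[0]+c*P[1],P[2]])
E
cat > fit.py <<'E'
from h import *
from scipy.optimize import least_squares
O={"l_w":[((-155,-45,6),(353.6,134.8)),((140,-45,6),(109.6,144)),((66,-40,32),(147,148.4)),((142,-40,32),(97.2,152.6)),((66,40,32),(156,216.8)),((142,40,32),(107.2,215.2))],
"d_w":[((-155,-45,6),(318.0,97.0)),((-155,45,6),(377.8,130.2)),((142,40,32),(274.4,304.8))]}
W=lambda q:(190+q[0]/4.5,165+q[1]/4.5)
O["c_top"]=[((-155,-45,6),W((218,42))),((-155,45,6),W((360,80))),((142,-40,32),W((52,517))),((142,40,32),W((185,556))),((66,-40,32),W((100,392))),((66,40,32),W((230,430)))]
S=lambda q:(375+q[0]/5,145+q[1]/5)
O["c_scene"]=[((-155,45,6),S((42,530))),((-155,-45,6),S((248,573))),((142,-40,32),S((322,117))),((142,40,32),S((165,93)))]
def f(keys):
    def r(p):
        return np.concatenate([proj(ld(k),dockP(p,P),k.endswith("w"))-np.array(q) for k in keys for P,q in O[k]])
    s=least_squares(r,[.491,.1265,np.radians(166)]);print(keys,s.x[:2].round(4),np.degrees(s.x[2]).round(2),"rms px",np.sqrt(np.mean(s.fun**2)).round(2));return s.x
for k in O:f([k])
f(["l_w","d_w"]);f(["l_w","d_w","c_top"]);f(list(O))
E
python3 fit.py
```

```text
['l_w'] [0.4903 0.1256] 165.73 rms px 0.57
['d_w'] [0.489  0.1253] 165.68 rms px 0.34
['c_top'] [0.488  0.1253] 166.2 rms px 0.44
['c_scene'] [0.495  0.1271] 165.96 rms px 0.22
['l_w', 'd_w'] [0.4898 0.1255] 165.65 rms px 0.59
['l_w', 'd_w', 'c_top'] [0.4895 0.1255] 165.71 rms px 0.65
['l_w', 'd_w', 'c_top', 'c_scene'] [0.4899 0.1257] 165.79 rms px 0.84
```

```bash
python3 - <<'E'
from h import *
D=(.4897,.1256,np.radians(165.75));X=dockP(D,(-120,-2.5,152));print(X)
st();rel(X,down(np.radians(-14.25)))
E
```

```text
[0.60662309 0.09848468 0.152     ]
t 12.48 pos [0.6081, 0.0964, 0.2067] jawyaw -14.11 x [0.007, -0.006, -1.0] F [0.2301, 0.0751, -2.7415] gap 0.0436
q [0.3144, 0.4803, -0.7421, 1.4405, 0.3347, 1.3426, -0.6915]
turn [0.0025 0.0084 0.004 ] shift cm [ 5.47  0.19 -0.24]
```

Request:
step_arm --motion '[[[0, 0.008, 0.004, 2, 0.2, -0.2, 20], [0, 0.008, 0.004, 4, 0.2, -0.2, 20], [0, 0.008, 0.004, 5.4, 0.2, -0.2, 20], [0, 0.008, 0.004, 5.4, 0.2, -0.2, 20], [0, 0.008, 0.004, 5.4, 0.2, -0.2, 20]]]'

```text
time: 12.9
eef_pos: [0.6073, 0.0978, 0.1536]
tool_rot: [[0.001, 0.245, 0.97], [-0.0, 0.97, -0.245], [-1.0, -0.0, 0.001]]
wrist_force: [0.1, 0.1, -2.1]
finger_gap: 0.0433
```

```bash
python3 - <<'E'
from h import *
snap("wrist","m_w");snap("scene","m_s");st()
a=cv2.imread("pics/m_s.png")
cv2.imwrite("pics/m2.png",cv2.resize(a[150:265,370:450],None,fx=5.2,fy=5.2,interpolation=2))
E
```

```text
t 13.0 pos [0.608, 0.0985, 0.1548] jawyaw -14.14 x [0.003, 0.0, -1.0] F [-0.4981, -0.9265, -3.672] gap 0.0435
q [0.3086, 0.5227, -0.7285, 1.5044, 0.3589, 1.2481, -0.7136]
```

View pics/m_w.png

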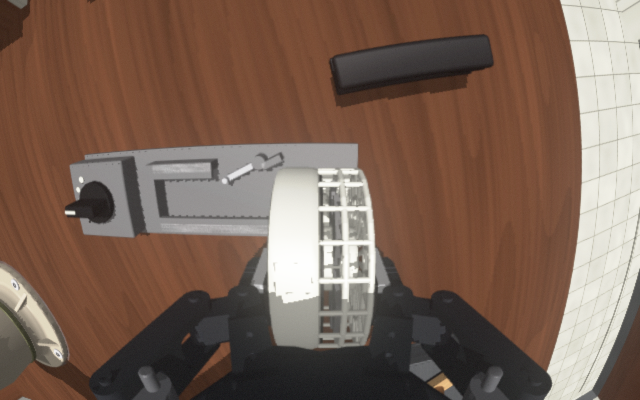

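View pics/m2.png

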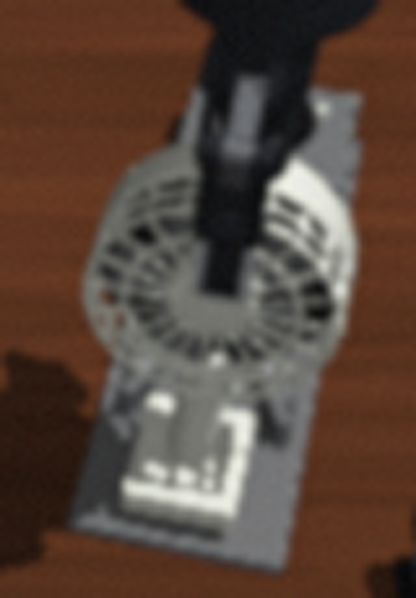

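```bash
python3 - <<'E'
from h import *
p=ld("m_s");W=lambda q:(370+q[0]/5.2,150+q[1]/5.2)
D=(.495,.1271,np.radians(165.96));c,s=np.cos(D[2]),np.sin(D[2])
def inv(X): d=X[:2]-np.array(D[:2]);return np.round(1e3*np.array([c*d[0]+s*d[1],-s*d[0]+c*d[1]]),1)
for q,z in [((70,527),.006),((282,572),.006),((122,493),.024),((240,522),.024),((255,408),.024),((145,398),.024)]: print(q,z,inv(atz(p,W(q),z)))
E
```

```text
(70, 527) 0.006 [-155.9   44.1]
(282, 572) 0.006 [-155.6  -43.9]
(122, 493) 0.024 [-147.6   25.4]
(240, 522) 0.024 [-149.9  -23.6]
(255, 408) 0.024 [-82.3 -20.4]
(145, 398) 0.024 [-89.6  25.9]
```

Request:
step_arm --motion '[[[0, 0, 0, 0.3, 0.15, 0, 20], [0, 0.003, 0, 0.5, 0.15, 0, 20], [0, 0.003, 0, 0.6, 0.15, 0, 20], [0, 0.003, 0, 0.6, 0.15, 0, 20]]]'

```text
time: 13.33
eef_pos: [0.6084, 0.1, 0.1488]
tool_rot: [[0.0, 0.244, 0.97], [0.001, 0.97, -0.244], [-1.0, 0.001, 0.0]]
wrist_force: [-0.7, 0.6, -4.3]
finger_gap: 0.0435
```

```bash
python3 - <<'E'
from h import *
D=(.4897,.1256,np.radians(165.75));X=dockP(D,(-120,-4,147.5));print(X)
st();rel(X,down(np.radians(-14.25)))
E
```

```text
[0.60699232 0.09993853 0.1475    ]
t 13.33 pos [0.6084, 0.1, 0.1488] jawyaw -14.14 x [0.0, 0.001, -1.0] F [-0.6658, 0.5613, -4.3471] gap 0.0435
q [0.3041, 0.5311, -0.7259, 1.5068, 0.3624, 1.2413, -0.7177]
turn [ 0.0019  0.0001 -0.001 ] shift cm [ 0.13 -0.04 -0.14]
```

Request:
step_arm --motion '[[[0, 0, 0, 0.1, 0, 0, 20], [0, 0, 0, 0.2, 0, 0, 20], [0, 0, 0, 0.3, 0, 0, 20], [0, 0, 0, 0.3, 0, 0, 20]]]'

```text
time: 13.67
eef_pos: [0.6085, 0.1002, 0.1469]
tool_rot: [[0.001, 0.244, 0.97], [0.001, 0.97, -0.244], [-1.0, 0.001, 0.001]]
wrist_force: [-3.1, -1.2, 5.2]
finger_gap: 0.0433
```

```bash
python3 - <<'E'
from h import *
st();snap("scene","n_s")
a=cv2.imread("pics/n_s.png")
cv2.imwrite("pics/n2.png",cv2.resize(a[150:265,370:450],None,fx=5.2,fy=5.2,interpolation=2))
E
```

```text
t 13.67 pos [0.6085, 0.1002, 0.1469] jawyaw -14.13 x [0.001, 0.001, -1.0] F [-3.1414, -1.1544, 5.2376] gap 0.0433
q [0.3035, 0.5326, -0.7256, 1.5092, 0.3642, 1.2372, -0.7193]
```

View pics/n2.png

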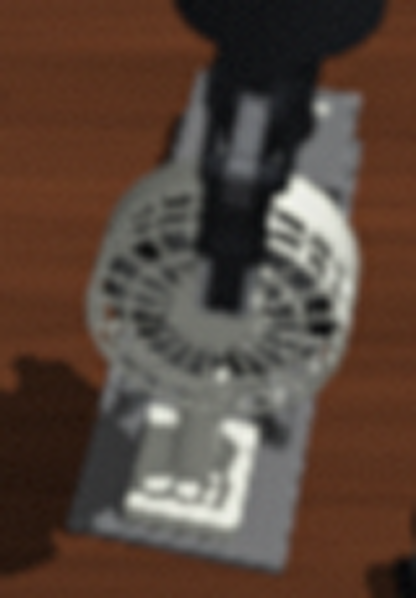

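Request:
step_arm --motion '[[[0.002, 0, 0, -0.1, -0.05, 0, 20], [0.002, 0, 0, -0.1, -0.05, -1, 20], [0.002, 0, 0, -0.1, -0.05, -2, 20], [0.002, 0, 0, -0.1, -0.05, -2.8, 20], [0.002, 0, 0, -0.1, -0.05, -3.5, 20], [0.002, 0, 0, -0.1, -0.05, -3.5, 20]]]'

```text
time: 14.22
eef_pos: [0.5734, 0.1076, 0.1479]
tool_rot: [[0.001, 0.246, 0.969], [-0.001, 0.969, -0.246], [-1.0, -0.001, 0.001]]
wrist_force: [-0.9, -3.2, -3.0]
finger_gap: 0.0434
```

```bash
cat >> h.py <<'E'
DK=(.4897,.1256,np.radians(165.75))
def indock(X,D=DK):
    c,s=np.cos(D[2]),np.sin(D[2]);d=np.array(X)[:2]-np.array(D[:2]);return np.round(1e3*np.array([c*d[0]+s*d[1],-s*d[0]+c*d[1]]),1)
E
python3 - <<'E'
from h import *
st();s=robot.state();print("tcp in dock",indock(s["eef_pos"]));c,n=np.cos(DK[2]),np.sin(DK[2]);F=s["wrist_force"];print("F dock",c*F[0]+n*F[1],-n*F[0]+c*F[1],"tq",s["wrist_torque"])
snap("wrist","o_w")
E
```

```text
t 14.22 pos [0.5734, 0.1076, 0.1479] jawyaw -14.22 x [0.001, -0.001, -1.0] F [-0.8861, -3.2247, -3.0155] gap 0.0434
q [0.3252, 0.4658, -0.748, 1.6016, 0.3346, 1.2063, -0.7386]
tcp in dock [-85.6  -3.1]
F dock 0.06505813577219755 3.343578147838783 tq [-0.9068566   0.38054049  0.09745857]
```

View pics/o_w.png

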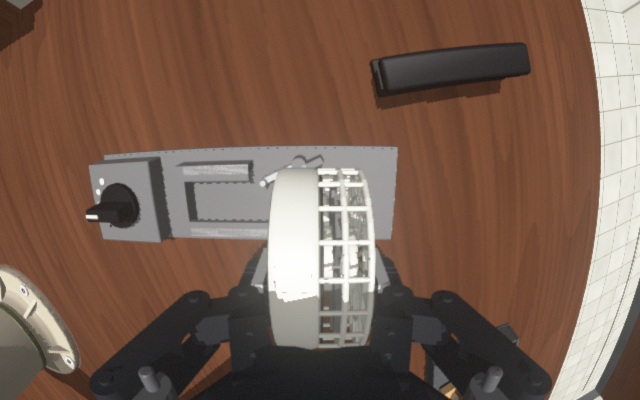

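Request:
step_arm --motion '[[[0, 0, 0, 0, -0.1, -1, 20], [0, 0, 0, 0, -0.1, -2, 20], [0, 0, 0, 0, -0.1, -3, 20], [0, 0, 0, 0, -0.1, -4, 20], [0, 0, 0, 0, -0.1, -4.5, 20], [0, 0, 0, 0, -0.1, -4.5, 20]]]'

```text
time: 14.77
eef_pos: [0.5289, 0.1181, 0.148]
tool_rot: [[-0.0, 0.245, 0.969], [-0.001, 0.969, -0.245], [-1.0, -0.001, -0.0]]
wrist_force: [-1.9, 0.0, -0.7]
finger_gap: 0.0432
```

```bash
python3 - <<'E'
from h import *
st();s=robot.state();print("tcp in dock",indock(s["eef_pos"]));c,n=np.cos(DK[2]),np.sin(DK[2]);F=s["wrist_force"];print("F dock",c*F[0]+n*F[1],-n*F[0]+c*F[1],"tq",s["wrist_torque"])
snap("wrist","p_w");snap("scene","p_s")
a=cv2.imread("pics/p_s.png")
cv2.imwrite("pics/p2.png",cv2.resize(a[150:265,370:450],None,fx=5.2,fy=5.2,interpolation=2))
E
```

```text
t 14.77 pos [0.5289, 0.1181, 0.148] jawyaw -14.19 x [-0.0, -0.001, -1.0] F [-1.8772, 0.0075, -0.7073] gap 0.0432
q [0.3516, 0.3811, -0.7801, 1.7117, 0.2893, 1.1687, -0.7552]
tcp in dock [-39.8  -2.3]
F dock 1.8212771895602096 0.45480320856220646 tq [0.06541731 0.62247823 0.09259557]
```

View pics/p_w.png

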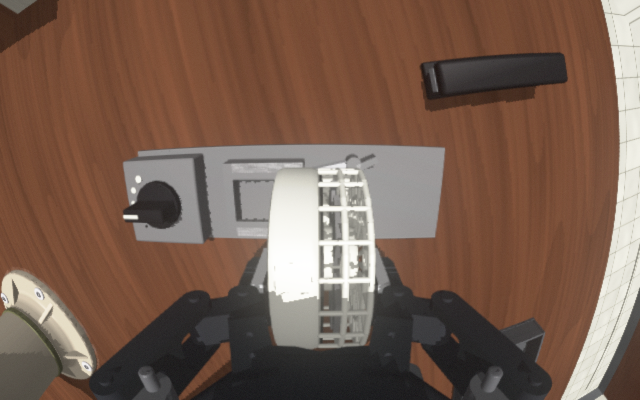

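View pics/p2.png

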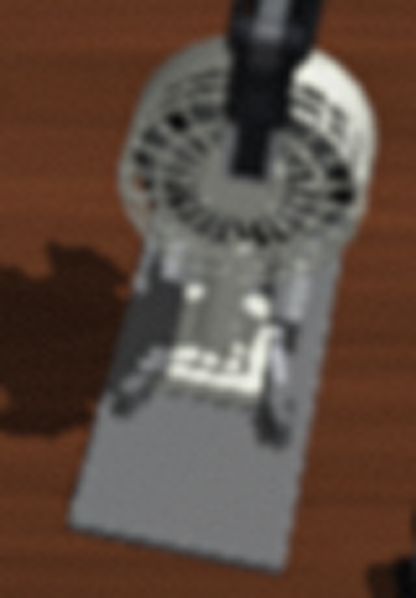

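Request:
step_arm --motion '[[[0, 0, 0, 0, 0, -1, 20], [0, 0, 0, 0, 0, -2, 20], [0, 0, 0, 0, 0, -3, 20], [0, 0, 0, 0, 0, -3.7, 20], [0, 0, 0, 0, 0, -3.9, 20], [0, 0, 0, 0, 0, -4.1, 20]]]'

```text
time: 15.37
eef_pos: [0.4887, 0.1282, 0.1478]
tool_rot: [[-0.002, 0.245, 0.97], [-0.001, 0.97, -0.245], [-1.0, -0.001, -0.001]]
wrist_force: [2.5, -0.9, -4.9]
finger_gap: 0.0432
```

```bash
cat > q.py <<'E'
from h import *
st();s=robot.state();print("tcp in dock",indock(s["eef_pos"]));c,n=np.cos(DK[2]),np.sin(DK[2]);F=s["wrist_force"];print("F dock",c*F[0]+n*F[1],-n*F[0]+c*F[1],"tq",s["wrist_torque"])
E
python3 q.py
```

```text
t 15.37 pos [0.4887, 0.1282, 0.1478] jawyaw -14.18 x [-0.002, -0.001, -1.0] F [2.4928, -0.9258, -4.9137] gap 0.0432
q [0.3723, 0.3027, -0.8106, 1.8034, 0.2404, 1.1394, -0.7651]
tcp in dock [ 1.6 -2.3]
F dock -2.6439986321179525 0.28366705902535205 tq [-0.13090458 -1.12456897  0.05482679]
```

Not yet at the stop; I'll keep pushing gently.

Request:
step_arm --motion '[[[0, 0, 0, 0, 0, -0.15, 20], [0, 0, 0, 0, 0, -0.3, 20], [0, 0, 0, 0, 0, -0.4, 20], [0, 0, 0, 0, 0, -0.4, 20]]]'

```text
time: 15.7
eef_pos: [0.4875, 0.1283, 0.1484]
tool_rot: [[0.004, 0.246, 0.969], [-0.001, 0.969, -0.246], [-1.0, -0.0, 0.004]]
wrist_force: [8.3, -2.1, -9.7]
finger_gap: 0.0431
```

```bash
python3 q.py; python3 - <<'E'
from h import *
snap("wrist","r_w");snap("scene","r_s")
a=cv2.imread("pics/r_s.png");b=cv2.imread("pics/r_w.png")
cv2.imwrite("pics/r2.png",cv2.resize(a[150:265,370:450],None,fx=5.2,fy=5.2,interpolation=2))
cv2.imwrite("pics/r3.png",cv2.resize(b[130:230,170:400],None,fx=3.4,fy=3.4,interpolation=2))
E
```

```text
t 15.7 pos [0.4875, 0.1283, 0.1484] jawyaw -14.25 x [0.004, -0.001, -1.0] F [8.2995, -2.0513, -9.713] gap 0.0431
q [0.3748, 0.2948, -0.812, 1.8101, 0.2379, 1.1332, -0.7655]
tcp in dock [ 2.8 -2. ]
F dock -8.54903490690602 -0.05474608473296616 tq [-0.63265759 -3.44210774  0.21230237]
```

View pics/r3.png

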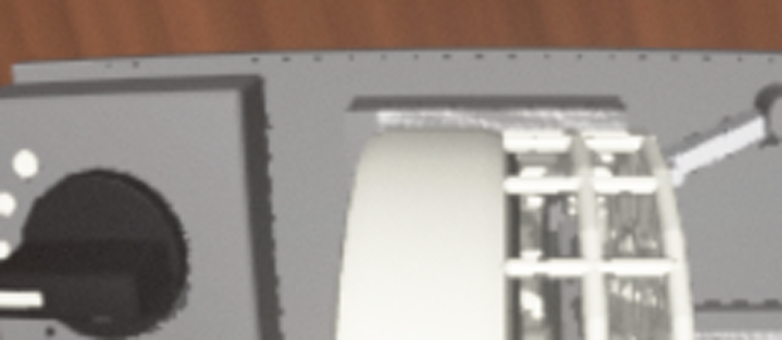

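View pics/r2.png

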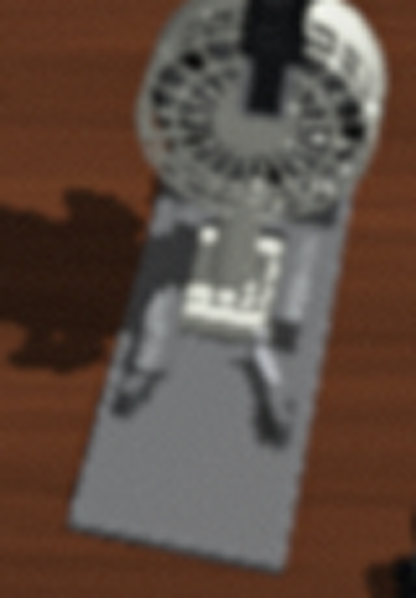

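Request:
step_arm --motion '[[[0, 0, 0, 0, 0, 0.15, 20], [0, 0, 0, 0.05, 0, 0.25, 20], [0, 0, 0, 0.1, 0, 0.25, 20], [0, 0, 0, 0.1, 0, 0.25, 20]]]'

```text
time: 16.13
eef_pos: [0.4895, 0.1278, 0.147]
tool_rot: [[0.003, 0.246, 0.969], [-0.001, 0.969, -0.246], [-1.0, -0.0, 0.003]]
wrist_force: [-0.2, -0.6, -3.9]
finger_gap: 0.0433
```

```bash
python3 q.py
```

```text
t 16.13 pos [0.4895, 0.1278, 0.147] jawyaw -14.25 x [0.003, -0.001, -1.0] F [-0.1902, -0.5779, -3.9047] gap 0.0433
q [0.373, 0.3016, -0.81, 1.8061, 0.2418, 1.1336, -0.7661]
tcp in dock [ 0.7 -2.1]
F dock 0.04211590610232474 0.606968756650728 tq [ 0.09323586 -0.1293815   0.00665077]
```

Request:
step_arm --motion '[[[0, 0, 0, 0.1, 0, 0, 20], [0, 0, 0, 0.1, 0, 0, 60], [0, 0, 0, 0.1, 0, 0, 100], [0, 0, 0, 0.1, 0, 0, 100], [0, 0, 0, 0.1, 0, 0, 100], [0, 0, 0, 0.1, 0, 0, 100]]]'

```text
time: 16.63
eef_pos: [0.4895, 0.1278, 0.1461]
tool_rot: [[0.003, 0.246, 0.969], [-0.001, 0.969, -0.246], [-1.0, -0.0, 0.003]]
wrist_force: [0.4, 0.6, -0.7]
finger_gap: 0.0855
```

```bash
python3 q.py; python3 -c "
from h import *
snap('wrist','s_w')"
```

```text
t 16.63 pos [0.4895, 0.1278, 0.1461] jawyaw -14.25 x [0.003, -0.001, -1.0] F [0.3663, 0.5867, -0.7499] gap 0.0855
q [0.3725, 0.3028, -0.8096, 1.8072, 0.2428, 1.1316, -0.767]
tcp in dock [ 0.7 -2.1]
F dock -0.21057089335102644 -0.6588528657307574 tq [0.02566484 0.00474776 0.05268196]
```

View pics/s_w.png

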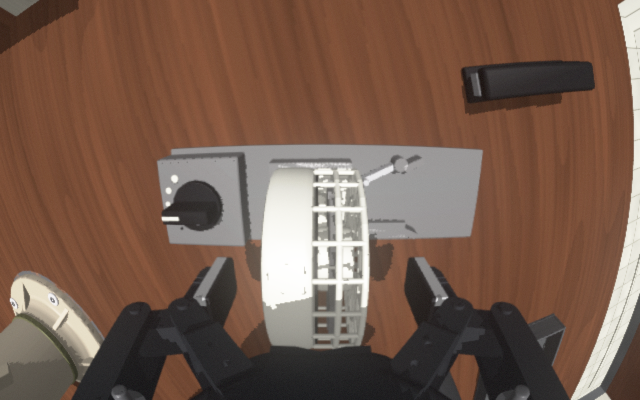

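Request:
step_arm --motion '[[[0, 0, 0, -3, 0, 0, 100], [0, 0, 0, -7, 0, 0, 100], [0, 0, 0, -11, 0, 0, 100], [0, 0, 0, -13, 0, 0, 100], [0, 0, 0, -13, 0, 0, 100]]]'

```text
time: 17.1
eef_pos: [0.4912, 0.129, 0.2814]
tool_rot: [[0.011, 0.246, 0.969], [0.0, 0.969, -0.246], [-1.0, 0.003, 0.01]]
wrist_force: [0.6, 1.2, 0.3]
finger_gap: 0.0859
```

```bash
python3 q.py; python3 - <<'E'
from h import *
snap("wrist","t_w");snap("scene","t_s")
a=cv2.imread("pics/t_s.png");b=cv2.imread("pics/t_w.png")
x=cv2.resize(a[140:260,370:460],None,fx=4.5,fy=4.5,interpolation=2)
cv2.imwrite("pics/t2.png",x);
cv2.imwrite("pics/t3.png",cv2.resize(b[130:260,170:430],None,fx=3,fy=3,interpolation=2))
X=dockP(DK,(104,0,150));print(X,np.hypot(X[0],X[1]));rel(X,down(np.radians(75.75)))
p=ld("t_w")
for P in [(-33,-15,15),(-68,-30,15)]: print(proj(p,dockP(DK,P),True))
E
```

```text
t 17.1 pos [0.4912, 0.129, 0.2814] jawyaw -14.24 x [0.011, 0.0, -1.0] F [0.619, 1.2296, 0.2579] gap 0.0859
q [0.4182, 0.1846, -0.8394, 1.6097, 0.1432, 1.3994, -0.6844]
tcp in dock [-0.6 -3.7]
F dock -0.29726852809019816 -1.3441000761015023 tq [-0.00564133 -0.02297957  0.0370708 ]
[0.38889999 0.15119994 0.15      ] 0.4172584585615697
turn [-1.571   0.0037  0.0034] shift cm [ 12.62  -0.23 -10.39]
[342.93952622 156.78686364]
[370.13405259 145.64164103]
```

View pics/t3.png

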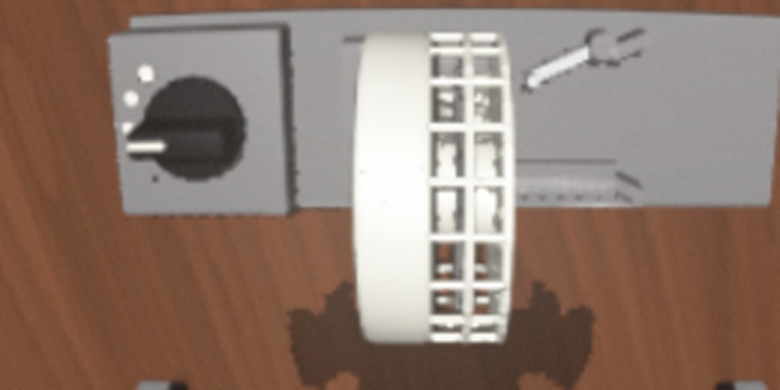

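View pics/t2.png

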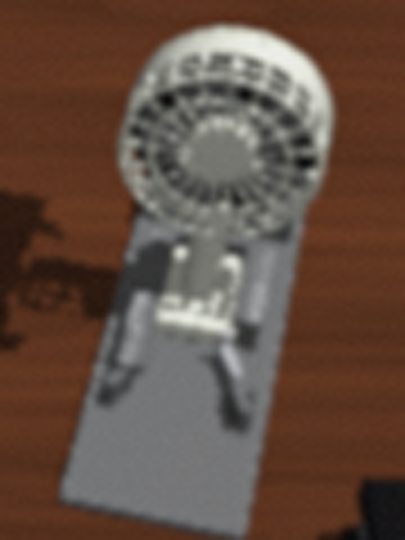

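```bash
python3 - <<'E'
from h import *
p=ld("t_w");W=lambda q:(170+q[0]/3,130+q[1]/3)
def I(q,z): return indock(atz(p,W(q),z,True))
print("disc c",I((193,127),.041)); 
a,b=I((127,148),.067),I((165,145),.067);print("ptr",a,b,np.degrees(np.arctan2(*(a-b)[::-1])))
for q in [(147,72),(131,98),(128,127),(155,178)]: 
  d=I(q,.032);v=d-[104,0];print(q,d,np.degrees(np.arctan2(v[1],v[0])).round(1),np.hypot(*v).round(1))
for P in [(-33,-15,6),(-33,-15,18),(-68,-22,18)]: print("pawl",(proj(p,dockP(DK,P),True)-[170,130])*3)
print("pawl tip at z .012/.018",I((528,85),.012),I((528,85),.018),"arm", I((585,55),.018),"hinge",I((605,45),.02))
# before (d_w)
p=ld("d_w");W=lambda q:(255+q[0]/4.6,90+q[1]/4.6)
print("initial tip",I((180,448),.012),I((180,448),.018),"arm end",I((182,350),.018),"hinge",I((200,320),.02))
p=ld("l_w");W=lambda q:(230+q[0]/5,120+q[1]/5)
print("l tip",I((45,230),.012),I((45,230),.018),"arm end",I((165,165),.018),"hinge",I((205,155),.02))
p=ld("d_w");W=lambda q:(220+q[0]/5,200+q[1]/5)
a,b=I((155,500),.067),I((173,465),.067);print("ptr0",a,b,np.degrees(np.arctan2(*(a-b)[::-1])))
E
```

```text
disc c [103.1  -1.3]
ptr [123.7   0.8] [ 1.078e+02 -1.000e-01] 3.2397002961021286
(147, 72) [124.5 -23.6] -49.0 31.3
(131, 98) [132.6 -12.6] -23.8 31.3
(128, 127) [1.35e+02 1.00e-01] 0.2 31.0
(155, 178) [124.6  23. ] 48.2 30.9
pawl [517.12193577  76.90179446]
pawl [519.40061912  81.54786191]
pawl [600.96347804  66.32407045]
pawl tip at z .012/.018 [-37.3 -12.5] [-36.7 -13.5] arm [-60.9 -26.8] hinge [-69.1 -31.5]
initial tip [-33.3 -15.2] [-35.  -15.5] arm end [-60.9 -28.2] hinge [-71.4 -27.7]
l tip [-33.9 -13.1] [-35.5 -14.4] arm end [-61.8 -27.7] hinge [-70.5 -30. ]
ptr0 [124.3   1. ] [110.3   0.8] 0.8184554616886143
```

```bash
python3 - <<'E'
from h import *
p=ld("t_w");W=lambda q:(170+q[0]/3,130+q[1]/3)
def I(q,z): return indock(atz(p,W(q),z,True))
for q in [(362,48),(505,48),(368,338),(503,338)]: print("drum z.121",I(q,.121))
for q in [(356,190),(516,190)]: print("drum top",I(q,.165))
p=ld("t_s");W=lambda q:(370+q[0]/4.5,140+q[1]/4.5);D=(.495,.1271,np.radians(165.96))
for q,z in [((155,322),.018),((232,333),.018)]: print("foot front",indock(atz(p,W(q),z),D))
print("pawl tip",indock(atz(p,W((222,345)),.018),D))
st()
E
```

```text
drum z.121 [ 25.  -43.5]
drum z.121 [-19.4 -43.4]
drum z.121 [25.7 55.4]
drum z.121 [-20.6  55.5]
drum top [ 23.8 -10.4]
drum top [-19.9 -10.3]
foot front [-29.6  20.2]
foot front [-26.8 -19.3]
pawl tip [-37.3 -15.6]
t 17.2 pos [0.4896, 0.128, 0.2767] jawyaw -14.26 x [0.004, -0.001, -1.0] F [-0.7782, 0.1396, 0.0379] gap 0.0853
q [0.4179, 0.1878, -0.8383, 1.617, 0.1441, 1.3962, -0.6851]
```

Request:
step_arm --motion '[[[-0.12, 0, 0, 0, 0, -2, 100], [-0.24, 0, 0, 0, 0, -4, 100], [-0.36, 0, 0, 0, 0, -6, 100], [-0.48, 0, 0, 0, 0, -8, 100], [-0.6, 0, 0, 0, 0, -10, 100], [-0.72, 0, 0, 0, 0, -10.3, 100], [-0.84, 0, 0, 0, 0, -10.3, 100], [-0.96, 0, 0, 0, 0, -10.3, 100]]]'

```text
time: 17.87
eef_pos: [0.3887, 0.1529, 0.275]
tool_rot: [[0.003, -0.657, 0.754], [-0.002, 0.754, 0.657], [-1.0, -0.003, 0.001]]
wrist_force: [1.0, -0.5, 0.3]
finger_gap: 0.0856
```

```bash
python3 q.py; python3 - <<'E'
from h import *
X=dockP(DK,(104,0,200));rel(X,down(np.radians(75.75)))
E
```

```text
t 17.87 pos [0.3887, 0.1529, 0.275] jawyaw 41.08 x [0.003, -0.002, -1.0] F [0.9692, -0.4558, 0.2662] gap 0.0856
q [0.4851, -0.0737, -0.875, 1.814, -0.0546, 1.3736, 0.339]
tcp in dock [104.6  -1.6]
F dock -1.0515367810799083 0.20322265864588412 tq [-0.07378521 -0.02344186 -0.00586098]
turn [-6.052e-01 -5.000e-04  3.500e-03] shift cm [ 7.5  -0.11 -0.1 ]
```

Request:
step_arm --motion '[[[-0.12, 0, 0, 1, -0.1, -0.1, 60], [-0.24, 0, 0, 3, -0.1, -0.1, 60], [-0.36, 0, 0, 6, -0.1, -0.1, 60], [-0.48, 0, 0, 9, -0.1, -0.1, 60], [-0.6, 0, 0, 12, -0.1, -0.1, 60], [-0.605, 0, 0, 14, -0.1, -0.1, 60], [-0.605, 0, 0, 14, -0.1, -0.1, 60]]]'

```text
time: 18.45
eef_pos: [0.3853, 0.1497, 0.1302]
tool_rot: [[-0.006, -0.969, 0.246], [-0.004, 0.246, 0.969], [-1.0, 0.005, -0.005]]
wrist_force: [-0.9, -0.5, 0.1]
finger_gap: 0.0511
```

```bash
python3 q.py; python3 - <<'E'
from h import *
X=dockP(DK,(104,0,66));rel(X,down(np.radians(75.75)))
snap("wrist","u_w")
E
```

```text
t 18.45 pos [0.3853, 0.1497, 0.1302] jawyaw 75.77 x [-0.006, -0.004, -1.0] F [-0.9128, -0.547, 0.0628] gap 0.0511
q [0.4203, 0.1022, -0.8973, 2.0344, 0.0922, 1.0524, 0.8017]
tcp in dock [107.1   2.4]
F dock 0.7501189463813998 0.7548396036119933 tq [-0.00154484  0.05565834 -0.00549882]
turn [ 0.0004 -0.005  -0.0052] shift cm [ 6.41 -0.34  0.27]
```

View pics/u_w.png

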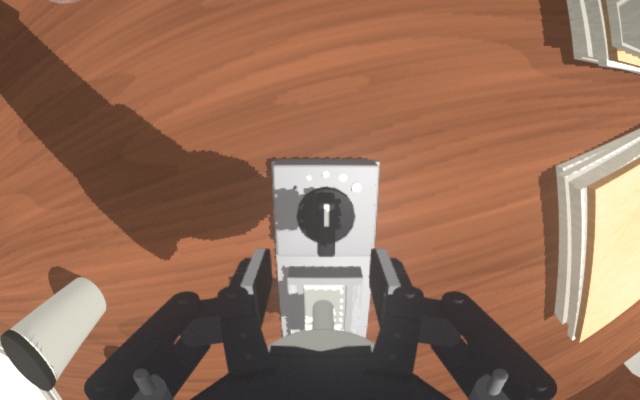

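```bash
python3 - <<'E'
from h import *
p=ld("u_w")
for q,z in [((326.5,207),.067),((326.5,226),.067),((326,214),.041)]: print(indock(atz(p,q,z,True)))
X=dockP(DK,(104,0,66));rel(X,down(np.radians(75.75)));st()
E
```

```text
[120.9  -0.8]
[107.5  -0.9]
[106.4  -1. ]
turn [-0.0004 -0.0035 -0.003 ] shift cm [ 6.65 -0.22  0.16]
t 18.5 pos [0.3866, 0.1504, 0.1325] jawyaw 75.73 x [-0.004, -0.003, -1.0] F [0.0246, -0.3277, 1.3337] gap 0.0512
q [0.4208, 0.0997, -0.8975, 2.0303, 0.0903, 1.0553, 0.8024]
```

Request:
step_arm --motion '[[[0, -0.003, -0.003, 2, -0.2, 0.24, 60], [0, -0.003, -0.003, 4, -0.2, 0.24, 60], [0, -0.003, -0.003, 6, -0.2, 0.24, 60], [0, -0.003, -0.003, 6.6, -0.2, 0.24, 60], [0, -0.003, -0.003, 6.6, -0.2, 0.24, 60], [0, -0.003, -0.003, 6.6, -0.2, 0.24, 60]]]'

```text
time: 19.0
eef_pos: [0.3894, 0.1524, 0.0676]
tool_rot: [[0.0, -0.969, 0.247], [-0.0, 0.247, 0.969], [-1.0, -0.0, 0.0]]
wrist_force: [1.0, 1.1, -0.0]
finger_gap: 0.0517
```

```bash
python3 q.py; python3 - <<'E'
from h import *
X=dockP(DK,(104,-.5,66));rel(X,down(np.radians(75.75)))
snap("wrist","v_w")
E
```

```text
t 19.0 pos [0.3894, 0.1524, 0.0676] jawyaw 75.71 x [0.0, -0.0, -1.0] F [0.9948, 1.1489, -0.0071] gap 0.0517
q [0.3577, 0.2292, -0.8731, 2.0952, 0.2228, 0.9094, 0.6809]
tcp in dock [103.8  -1.3]
F dock -0.6813704538685477 -1.358442741808368 tq [-0.01563439  0.03338241 -0.00279069]
turn [-0.0007  0.0001  0.0004] shift cm [ 0.16  0.02 -0.08]
```

View pics/v_w.png

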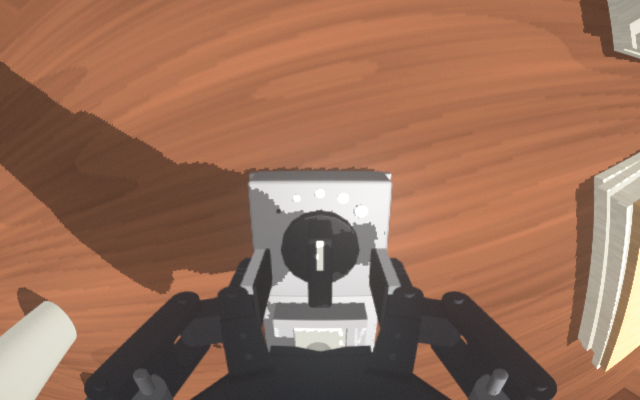

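Bar (320,255) is centred between the jaws; the pointer is at dot 2. Closing on it.

Request:
step_arm --motion '[[[0, 0, 0, 0.1, 0, 0, 5], [0, 0, 0, 0.1, 0, 0, 5], [0, 0, 0, 0.1, 0, 0, 5], [0, 0, 0, 0.1, 0, 0, 5], [0, 0, 0, 0.1, 0, 0, 5]]]' --grip_force 40

```text
time: 19.47
eef_pos: [0.3902, 0.1521, 0.0677]
tool_rot: [[0.002, -0.969, 0.247], [-0.001, 0.247, 0.969], [-1.0, -0.003, -0.0]]
wrist_force: [-2.6, -2.5, 9.6]
finger_gap: 0.011
```

```bash
python3 q.py
```

```text
t 19.47 pos [0.3902, 0.1521, 0.0677] jawyaw 75.68 x [0.002, -0.001, -1.0] F [-2.5926, -2.539, 9.6444] gap 0.011
q [0.3574, 0.2292, -0.8727, 2.0948, 0.2252, 0.9087, 0.679]
tcp in dock [102.9  -1.2]
F dock 1.887845755542398 3.099037515810189 tq [-0.56980764  0.5794086   0.01625305]
```

Request:
step_arm --motion '[[[0, 0, 0, -0.1, 0, 0, 5], [0.08, 0, 0, -0.15, 0, 0, 5], [0.16, 0, 0, -0.15, 0, 0, 5], [0.24, 0, 0, -0.15, 0, 0, 5], [0.32, 0, 0, -0.15, 0, 0, 5], [0.42, 0, 0, -0.15, 0, 0, 5], [0.42, 0, 0, -0.15, 0, 0, 5], [0.42, 0, 0, -0.15, 0, 0, 5]]]'

```text
time: 20.13
eef_pos: [0.3897, 0.1514, 0.0681]
tool_rot: [[0.001, -0.783, 0.622], [-0.001, 0.622, 0.783], [-1.0, -0.002, -0.0]]
wrist_force: [6.6, 0.6, -20.6]
finger_gap: 0.0113
```

```bash
python3 q.py;python3 - <<'E'
from h import *
snap("wrist","w_w")
E
```

```text
t 20.13 pos [0.3897, 0.1514, 0.0681] jawyaw 51.55 x [0.001, -0.001, -1.0] F [6.56, 0.6341, -20.6288] gap 0.0113
q [0.3006, 0.2123, -0.8062, 2.0971, 0.1967, 0.9052, 0.2832]
tcp in dock [103.2  -0.4]
F dock -6.202120461260358 -2.2293316732727546 tq [ 0.09913805 -1.40076458 -0.0399547 ]
```

View pics/w_w.png

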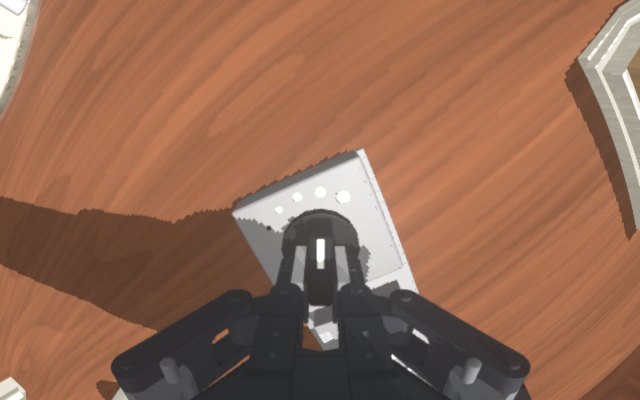

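Request:
step_arm --motion '[[[0, 0, 0, 0.1, 0, 0, 5], [0, 0, 0, 0.1, 0, 0, 20], [0, 0, 0, 0, 0, 0, 50], [0, 0, 0, 0, 0, 0, 50], [0, 0, 0, 0, 0, 0, 50]]]'

```text
time: 20.6
eef_pos: [0.3899, 0.1514, 0.0683]
tool_rot: [[0.002, -0.784, 0.621], [-0.001, 0.621, 0.784], [-1.0, -0.002, 0.0]]
wrist_force: [-0.1, 0.1, -0.3]
finger_gap: 0.0428
```

Request:
step_arm --motion '[[[0, 0, 0, -2, 0, 0, 50], [0, 0, 0, -5, 0, 0, 50], [0, 0, 0, -9, 0, 0, 50], [0, 0, 0, -13, 0, 0, 50], [0, 0, 0, -17, 0, 0, 50], [0, 0, 0, -21, 0, 0, 50], [0, 0, 0, -22, 0, 0, 50], [0, 0, 0, -22, 0, 0, 50]]]'

```text
time: 21.27
eef_pos: [0.391, 0.1524, 0.2917]
tool_rot: [[0.008, -0.783, 0.621], [-0.001, 0.621, 0.783], [-1.0, -0.007, 0.005]]
wrist_force: [-0.7, 0.1, -1.2]
finger_gap: 0.0425
```

```bash
python3 q.py;python3 - <<'E'
from h import *
snap("wrist","x_w");t=snap("top","x_t");s=snap("scene","x_s")
for q in (t,s):
  for th in ["stamp","pencup","tumbler","stapler","fan"]:
        print(th,[(round(d["p"],2),[round(float(x),3) for x in d["point"]]) for d in robot.boxes_of(q,th)[:1]])
a=cv2.imread("pics/x_w.png")
cv2.imwrite("pics/x2.png",cv2.resize(a[150:300,250:420],None,fx=4,fy=4,interpolation=2))
E
```

```text
t 21.27 pos [0.391, 0.1524, 0.2917] jawyaw 51.58 x [0.008, -0.001, -1.0] F [-0.6889, 0.0922, -1.2057] gap 0.0425
q [0.417, -0.0803, -0.8034, 1.7852, -0.0549, 1.4051, 0.524]
tcp in dock [102.2  -1.7]
F dock 0.6904455381632162 0.08021655288707581 tq [ 0.01607895 -0.01823991 -0.02073817]
stamp [(0.6, [0.69, -0.215, 0.02])]
pencup [(0.61, [0.57, -0.168, 0.048])]
tumbler [(0.86, [0.435, -0.176, 0.144])]
stapler [(0.62, [0.707, 0.191, 0.047])]
fan [(0.6, [0.478, 0.118, 0.15])]
stamp [(0.65, [0.709, -0.215, 0.026])]
pencup [(0.66, [0.584, -0.16, 0.066])]
tumbler [(0.76, [0.462, -0.167, 0.121])]
stapler [(0.78, [0.728, 0.183, 0.047])]
fan [(0.59, [0.497, 0.121, 0.126])]
```

View pics/x_w.png

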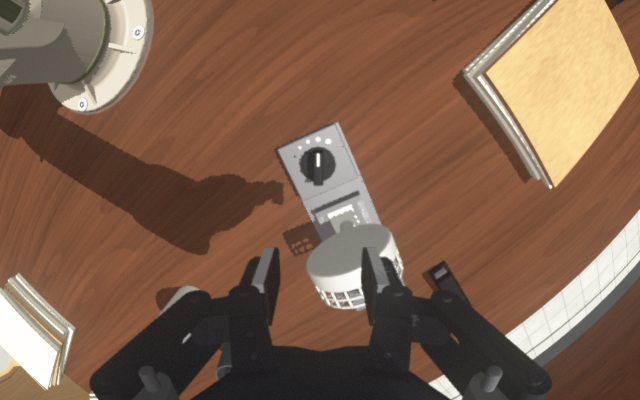

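View pics/x_s.png

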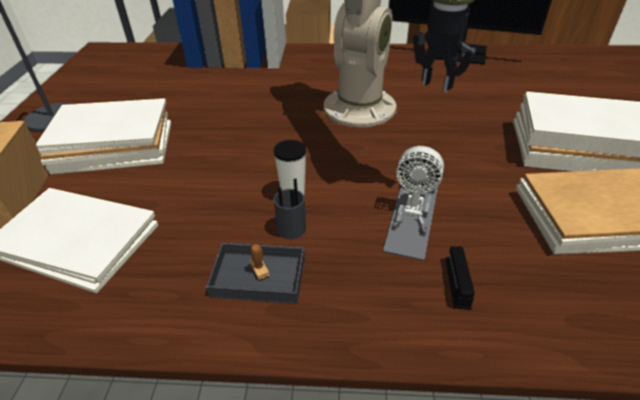

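```bash
python3 - <<'E'
from h import *
a=cv2.imread("pics/x_w.png");b=cv2.imread("pics/x_s.png")
cv2.imwrite("pics/x2.png",np.hstack([cv2.resize(a[115:215,265:365],(500,500),interpolation=2),cv2.resize(b[145:265,375:447],(300,500),interpolation=2)]))
E
```

```text
(no output)
```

View pics/x2.png

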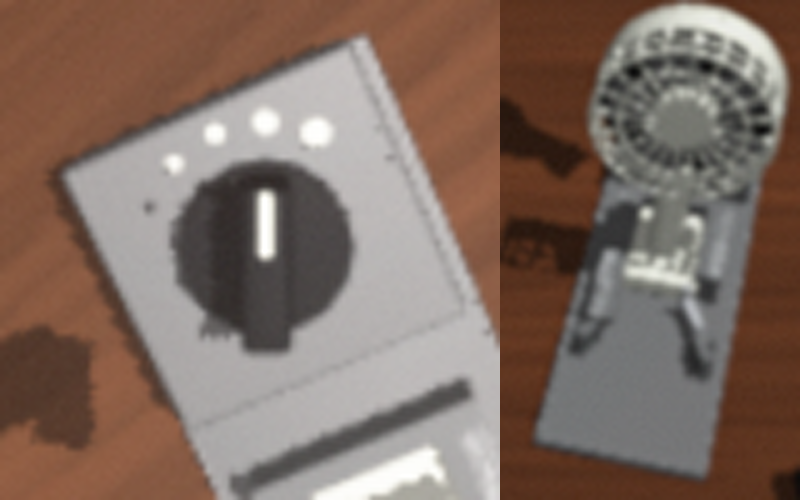

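The pointer is on the third white dot, speed 3. The fan's foot sits behind the shut pawl with the grille facing the mouth. The stamp is in the tray and the robot is clear, so I'm handing in.

```bash
python3 - <<'E'
from h import *
p=ld("x_w");W=lambda q:(265+q[0]/5,115+q[1]/5)
a,b=[indock(atz(p,W(q),.067,True)) for q in [(264,190),(266,345)]];print("dial pointer deg",np.degrees(np.arctan2(*(a-b)[::-1])))
print(robot.close_job())
E
```

```text
dial pointer deg -23.504763834680958
the job is handed in; nothing more can be done
None
```

The job is handed in at about 21.5 s of the 72 s allowed, with the arm raised clear of everything.

**What I did:** I moved the stamp off the apron into the metal tray, where it stands upright. I then slid the fan in through the mouth, grille facing out, until it met the stop. Last, I turned the dial one click clockwise, from speed 2 to speed 3, and let go.

**Last checks:**
- **Dial:** the pointer measured -23.5°, against -24° for speed 3, and it lines up with the third white dot.
- **Catch:** the tip was back at its starting place, about x -36, y -14 mm, and behind the foot in both views. I judged this from the images only; I did not tug the fan back to test it.
- **Fan:** it stood upright at about x +2, y +1 mm in the base's frame, inside the tolerance.
- **Other objects:** the pen cup, tumbler and stapler are within about 5 mm of where they were first seen, which is about the detector's accuracy.

**Disagreements:**
- **Scene camera:** it read about 5 mm farther out in x than the wrist and top views, so I used the wrist and top fit for the base.
- **Fan's y position:** the first reading was about +6 mm. I put the difference down to viewing angle and estimated the +1 mm above by hand.

The highest wrist force I saw was about 20 N, lifting on the dial's bar as it turned.

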